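Shut the rock-core case and hold its end cap on for screwing

TASK

First press the blue lid of the rock-core case shut until its catch snaps. Then pick up the loose orange end cap, fit its flat face squarely over the open end of the case and push the cap along the case with a steady 10 N or so, until the black pointer stands in the green band of the gauge, so that a colleague can drive the screws. Finish while still gripping the cap and holding that push, and leave the screwdriver, jar and tape measure where they are.

Things in the scene. Friction and masses are not known exactly. Their poses are not given: they have to be found in the camera images.
- base: Steel rig fixed to the bench (mm). Origin: on the bench below the middle of the case's open end at rest; x level into the case (push direction), y to the latch side (gauge opposite), z up. It carries an aluminium case with a rock core: x 0 to 220, y -35 to 35, underside 30 high, rim 82, top of shut lid 90. Nothing stands below or before the open end (the base plate starts at x 30).
- case_mouth (a point): Centre of the case's open end, 60 mm above the bench (half-way from the case's underside at 30 to the top of the shut lid at 90); moves with the case, axes as base. The cap's inner face belongs here, its middle on this point.
- case (a joint): How far the case is pushed along the rig's +x against its spring, m: 0 at rest, 0.026 at most. Push in N is about 3 + 700 x value; the pointer is in the green band from 0.006 to 0.016 (7 to 14 N).
- lid (a joint): Angle of the blue lid, rad: 0 shut and latched, 0.5 to 1.0 at the start. Sprung: it rises again unless the catch has snapped, in the last 0.15 rad (about 7 N near the free edge). Hinge line along the case at y -35 mm, height 82 mm in the rig's frame, opening upward; lid 214 x 70 x 8 mm, its underside on the hinge line.
- lid_edge (a point): Point on the lid's top face to press down on: 58 mm from the hinge line (12 from the free edge), half-way along the case (x 110 mm in the rig's frame) beside the catch. Moves with the lid: z is the lid's outward normal, y points from hinge to free edge. 90 mm above the bench when shut.
- cap_mid (a point): Middle of the loose orange end cap's rib, half-way up (30 mm). Cap 0.1 to 0.2 kg, upright on the bench: plate 70 wide (y), 60 high (z), 8 thick, flat inner face looking to +x, 24 mm from this point; behind it a rib 16 thick (y), 32 long (x -16 to 16), 60 high: grip it across y from above. Fitted: its x along the rig's x, this point 24 mm before case_mouth, level with it.
- cap: The same orange end cap; origin at the underside, 30 mm below cap_mid, same axes.
- screwdriver: Bystander: screwdriver 170 mm long lying on the bench; leave it alone.
- jar: Bystander: jar 52 mm in diameter, 65 mm high, origin at its underside; leave it alone.
- tape: Bystander: red tape measure 62 x 62 x 34 mm, origin at its underside; leave it alone.
- gauge_green (a point): Middle of the 10 mm long green band on the gauge block's top, beside the case at y -58 mm, 28 mm high (block x 130 to 220, y -73 to -43 in the rig's frame). White lies before it, red beyond. The thin black pointer on the case stands 11 mm before (-x) this point at rest and moves with the case. Axes as base.
Things that resemble listed ones, but are neither listed nor needed, are in the scene too. What is shaped like the cap but purple or turquoise is not meant.

How it is judged:
By the outcome, as a careful person would: the job done as asked, in the order asked, and still so for the second after the job is handed in, while the arm keeps its last pose, push and grip.
It also fails if it takes over 54 s, if anything falls off the work surface, if the arm or the gripper's body presses on something with over 40 N, if the wrist force passes 120 N, or if a joint passes its speed limit or range.

ROBOT

A 6-joint arm with a two-finger parallel gripper is mounted at the origin on the work surface. World frame = base frame: x ahead of the robot, y to its left, z up, the work surface at z = 0. Lengths are in m, angles in degrees, forces in N, time in s.
With the tool pointing down it reaches from about 0.375 to 0.9 m from the base axis. Payload 3.1 kg.
Tool frame: the origin (TCP) lies at the centre of the arm's flange, where the gripper is bolted on; the fingertips stand 182 mm ahead of it and the grasp point (between the pads) lies 164 mm ahead of it; x points along the fingers, z is the direction in which the jaws open and shut, and the axes are right-handed (so a half turn about x gives the same grasp; the last joint's range is limited). The gripper opens to 87 mm and grips with 3 to 60 N. Pads are 19 mm wide; open, the fingers measure 117 mm over their backs; the gripper's body (75 mm by 190 mm) begins 51 mm behind the grasp point.
Start: joints at [63.57, 30.224, 82.088, -0, 67.689, -10.227], TCP at [0.174, 0.6, 0.405] pointing down, gripper open.
Joint ranges: [-176.69, 176.69], [-43.24, 126.21], [12.49, 139.97], [-82, 262], [0, 151.66], [-163.58, 163.58]. Speed limits (degrees/s): [159.86, 159.86, 180, 180, 180, 180].

INTERFACE

Orientations are given as a 3x3 rotation matrix whose columns are the frame's x, y, z axes.
In Python, from rig import bot gives the robot as it stands.
- The arm moves only by the shell command python3 -m crank 'ROWS' [OPENING]. ROWS is JSON, a list of rows, each an object with "offset": the shift along the tool's x, y, z in m, a list of three; "spin": the turn about the tool's x in rad. A call has 1 to 12 rows; each row shifts and turns the commanded pose from where the row before left it, along the tool's axes as they then stand; what a row does not reach is not made up. A row lasts 1/10 s, in which the tool goes at most 50 mm and 8.59 degrees, less where a joint would pass 70% of its speed; a pose out of reach is approached as far as the arm can. A call is refused whole if a number of a shift passes 0.05 or a number of a turn 0.15, either way. A call with a gripper value outside its range is refused whole. OPENING is the finger opening in m, from 0 to 0.087, set as the call begins (- or left out, the last holds). The fingers move at their own pace and stop on an object; the grip force is fixed at half the most. Time passes only in rows, so rows that do not move let the fingers close. It gives the time, the measured TCP pose, the force and the opening at its end, in the units of the state.
- bot.read_state(): the state, without advancing time (a new reading comes with each control period).
- bot.capture(name): name is "scene" or "top" or "wrist"; returns a dict with "pixels" (420x560x3 uint8, blue, green, red), "depth" (420x560 float32, m along the optical axis (not along the pixel's ray), 0 where there is no reading), "K" (3x3 intrinsics, pixels), "k1" (the pictures are not rectified: a ray, as slopes to the right and down, at radius r is drawn at 1 + k1 r^2 times it, then the intrinsics apply), "world_to_cam" (4x4, takes a point from world to camera coordinates). Camera axes: x right, y up, looking along -z (the intrinsics and any distortion apply to the point x, -y, -z); pixel columns grow to the right and rows downward; lengths in m; the calibration is good to about 2 mm. A picture is of the moment at which its call begins.
- bot.hand_in(): hands the job in, once; it reports no verdict.
Trained networks look in a picture, given as the dict that the camera call returned (one of the last four; its "shot" number tells which), for a name from the list of things; names that differ only in an ending like _2 or _b are one class to them, and where a whole thing is asked for, a point or a joint stands for the part that bears it (a point fixed in the world has none). Each returns a list of dicts, best first, with "p" (0 to 1); they miss things now and then, are a little off and sometimes report something else, mostly with a low value. They report only what shows in the picture. A call takes as long as a camera call. They do not tell look-alikes from the thing itself.
- bot.regions_of(label, picture): "region" (420x560 bool, what is visible of it) and "extent" ([centre column, centre row, width, height] in pixels, round what is visible of it).
The state is a dict: "time_s": time; "joint_positions": joint angles; "qvel": joint speeds; "tau": joint torques, N m; "position": TCP position; "tcp_rot": TCP orientation; "force": force on the tool from outside, world axes, zero at the start; "moment": the same for the moment, N m; "opening": opening from 0.0 (shut) to 1.0 (fully open).
Only numpy, scipy, OpenCV 4.12 (cv2) and the standard library are available. Lean on these libraries where they do the work, as an engineer would, in place of code of your own. Each camera call takes 0.05 s, during which the arm holds its last target.

## Working session

There is one attempt and no reset: what is moved stays moved. The work goes in short steps, Python scripts to look and compute and a shell command to move; the robot and the scene stay as the last step left them, time stands still between calls to the robot, and variables do not carry over. Pictures are saved under pics/ and viewed, and the job is handed in when it is done.

```bash
ls; mkdir -p pics
python3 - <<'E'
from rig import bot
import cv2, pickle
s=bot.read_state(); print(s)
for n in ["scene","top"]:
    c=bot.capture(n); cv2.imwrite(f"pics/{n}0.png",c["pixels"]); pickle.dump(c,open(f"pics/{n}0.pkl","wb"))
    print(n,c["K"],c["k1"],c["world_to_cam"],c.get("shot"))
    for l in ["cap","lid","case","base","screwdriver","jar","tape"]:
        for r in bot.regions_of(l,c)[:3]: print(l,round(r["p"],2),[round(float(x)) for x in r["extent"]])
E
```

```text
pics
{'time_s': 0.0, 'joint_positions': array([ 6.35687907e+01,  3.02784231e+01,  8.21576981e+01, -5.17650935e-04,
        6.76911240e+01, -1.02268941e+01]), 'qvel': array([-0.05056984,  0.06263363, -0.02975406, -0.05985224, -0.038605  ,
        0.01024836]), 'tau': array([-1.18197135e-03, -4.40045357e+01, -1.76589882e+01,  6.33806898e-02,
        5.83236536e-02, -1.63549607e-04]), 'position': array([0.17422145, 0.59985431, 0.40376976]), 'tcp_rot': array([[-9.81064973e-04, -9.60273441e-01,  2.79059055e-01],
       [-1.99242039e-03,  2.79060512e-01,  9.60271452e-01],
       [-9.99997534e-01,  3.86085734e-04, -2.18704488e-03]]), 'force': array([ 0.75710705, -0.37127462,  0.11813646]), 'moment': array([-1.01550484e-02, -5.73006945e-04, -1.57350473e-05]), 'opening': 0.9967794840641675}
scene [[383.83300563   0.         283.48610777]
 [  0.         383.83300563 212.41748216]
 [  0.           0.           1.        ]] -0.03209471414210307 [[ 0.42931515  0.90310542 -0.00943888 -0.26650052]
 [-0.47437087  0.23437351  0.8485525   0.18525938]
 [ 0.76854459 -0.35981891  0.529027   -1.55850796]

[... 236 characters left out ...]
67, 195, 14, 23]
tape 0.64 [270, 292, 27, 28]
top [[428.54244562   0.         290.01464602]
 [  0.         428.54244562 213.78899713]
 [  0.           0.           1.        ]] -0.09091696429254731 [[ 0.01859463 -0.99979814  0.00761    -0.00647271]
 [ 0.99056278  0.01945554  0.13567188 -0.58308138]
 [-0.13579255  0.00501541  0.9907246  -0.97682977]
 [ 0.          0.          0.          1.        ]] 2
cap 0.87 [435, 256, 33, 20]
cap 0.82 [406, 206, 28, 30]
cap 0.77 [392, 244, 21, 29]
lid 0.82 [258, 188, 100, 34]
case 0.66 [260, 197, 104, 50]
base 0.61 [248, 192, 122, 62]
screwdriver 0.87 [310, 277, 66, 19]
jar 0.83 [143, 248, 29, 21]
tape 0.75 [332, 146, 33, 33]
tape 0.66 [258, 187, 101, 33]
```

View pics/scene0.png

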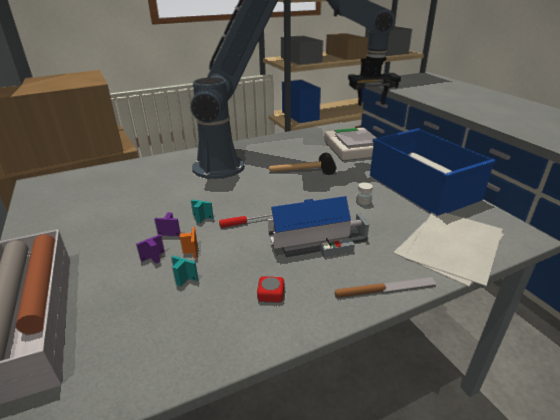

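View pics/top0.png

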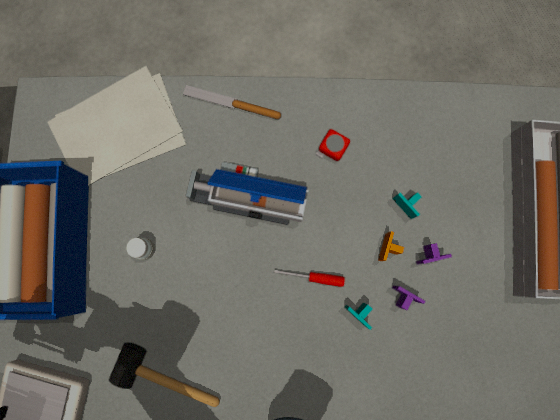

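The scene view shows the orange cap at about (189,242), the case with its blue lid raised at (310,222) and the gauge in front at (338,247). In the top view the open end of the case is at the right (305,205) and the orange cap is at (390,246), with its plate facing the case. Next I'll get metric poses.

```bash
cat > h.py <<'E'
import numpy as np, cv2, pickle
def cloud(c):
    d=c["depth"]; K=c["K"]; k1=c["k1"]
    H,W=d.shape
    u,v=np.meshgrid(np.arange(W),np.arange(H))
    p=np.stack([u,v],-1).reshape(-1,1,2).astype(np.float64)
    n=cv2.undistortPoints(p,K,np.array([k1,0,0,0,0.])).reshape(H,W,2)
    P=np.stack([n[...,0]*d,-n[...,1]*d,-d,np.ones_like(d)],-1)
    Pw=P@np.linalg.inv(c["world_to_cam"]).T
    Pw=Pw[...,:3]; Pw[d==0]=np.nan
    return Pw
def proj(c,P):
    P=np.atleast_2d(P); q=np.c_[P,np.ones(len(P))]@c["world_to_cam"].T
    a=q[:,0]/-q[:,2]; b=-q[:,1]/-q[:,2]; r2=a*a+b*b; f=1+c["k1"]*r2
    K=c["K"]; return np.c_[K[0,0]*a*f+K[0,2],K[1,1]*b*f+K[1,2]]
def hsv(c): return cv2.cvtColor(c["pixels"],cv2.COLOR_BGR2HSV)
E
python3 - <<'E'
from h import *
from rig import bot
c=bot.capture("wrist"); cv2.imwrite("pics/wrist0.png",c["pixels"]); pickle.dump(c,open("pics/wrist0.pkl","wb"))
print(c["world_to_cam"].round(3), c["K"].round(1), c["k1"])
c=pickle.load(open("pics/top0.pkl","rb")); P=cloud(c); h=hsv(c)
def st(m,n):
    Q=P[m]; Q=Q[~np.isnan(Q[:,0])]; print(n,len(Q),np.percentile(Q,[2,50,98],axis=0).round(3).tolist()); return Q
roi=lambda a,b,e,f:(lambda m:(m.__setitem__((slice(b,f),slice(a,e)),True),m)[1])(np.zeros(h.shape[:2],bool))
orange=(h[...,0]>8)&(h[...,0]<22)&(h[...,1]>170)&(h[...,2]>80)
Q=st(orange&roi(370,220,415,270),"cap")
blue=(h[...,0]>105)&(h[...,0]<125)&(h[...,1]>150)
B=st(blue&roi(200,160,312,215),"lid")
# lid plane
m=blue&roi(200,160,312,215); B=P[m];B=B[~np.isnan(B[:,0])]; 
ctr=np.median(B,0);
for _ in range(3):
    U,S,V=np.linalg.svd(B-B.mean(0),full_matrices=False); n=V[2]; r=(B-B.mean(0))@n; B=B[abs(r)<0.004]
print("lid plane n",n.round(3),"c",B.mean(0).round(3),len(B), "long dir",V[0].round(3),"tilt",np.degrees(np.arccos(abs(n[2]))))
table=P[330:340,300:310].reshape(-1,3); print("table",np.nanmedian(table,0), np.nanmedian(P[120:130,230:240].reshape(-1,3),0))
big=cv2.resize(c["pixels"][120:350,150:470],None,fx=2.5,fy=2.5,interpolation=cv2.INTER_CUBIC); cv2.imwrite("pics/top0z.png",big)
E
```

```text
[[ 0.278  0.961  0.    -0.625]
 [-0.927  0.269 -0.26   0.032]
 [-0.25   0.072  0.965 -0.389]
 [ 0.     0.     0.     1.   ]] [[348.6   0.  282.4]
 [  0.  348.6 208.6]
 [  0.    0.    1. ]] -0.06750836686410559
cap 229 [[0.478, -0.257, 0.015], [0.505, -0.233, 0.059], [0.54, -0.213, 0.063]]
lid 1469 [[0.599, -0.022, 0.093], [0.632, 0.077, 0.123], [0.667, 0.177, 0.142]]
lid plane n [ 0.738 -0.137  0.661] c [0.634 0.076 0.12 ] 1361 long dir [-0.179 -0.984 -0.004] tilt 48.63432435700002
table [ 2.98016286e-01 -3.55969033e-02  1.99932512e-04] [8.15812672e-01 1.50362431e-01 1.51271585e-04]
```

View pics/top0z.png

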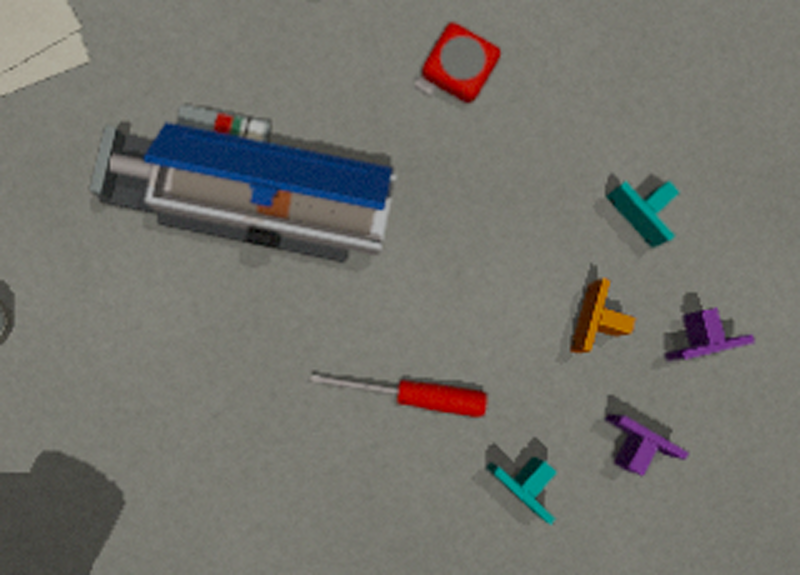

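View pics/wrist0.png

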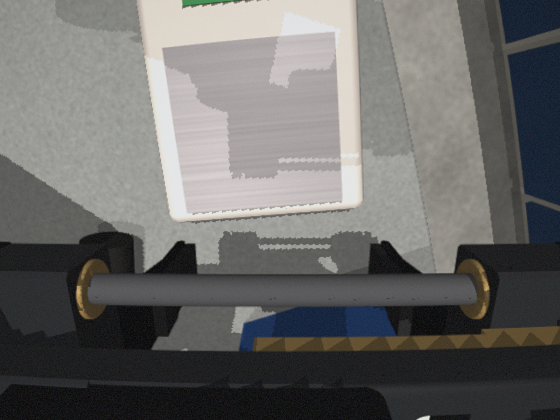

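Run:
```python
from h import *
for nm in ["top0","scene0"]:
    c=pickle.load(open(f"pics/{nm}.pkl","rb")); P=cloud(c)
    yaw=np.radians(79.6); ex=np.array([np.cos(yaw),np.sin(yaw)]); ey=np.array([-ex[1],ex[0]])
    o=np.array([0.60,-0.04])
    Q=P.reshape(-1,3); C=c["pixels"].reshape(-1,3)
    a=(Q[:,:2]-o)@ex; b=(Q[:,:2]-o)@ey; z=Q[:,2]
    print(nm)
    # far-from lid: latch side long wall: rim
    for a0 in np.arange(0.02,0.24,0.04):
        m=(a>a0)&(a<a0+0.02)&(b>-0.1)&(b<0.1)&(z>0.01)
        i=np.argsort(b[m]); print(round(a0,2),[(int(x*1000),int(y*1000)) for x,y in zip(b[m][i],z[m][i])][::max(1,m.sum()//40)])
    for b0 in [0.0,0.01,0.02,0.03]:
        m=(b>b0)&(b<b0+0.01)&(a>-0.06)&(a<0.3)&(z>0.01)
        i=np.argsort(a[m]); print("b",b0,[(int(x*1000),int(y*1000)) for x,y in zip(a[m][i],z[m][i])][::max(1,m.sum()//40)])
```

```text
top0
0.02 [(-38, 87), (-35, 92), (-33, 95), (-30, 97), (-28, 100), (-26, 106), (-23, 106), (-21, 110), (-19, 114), (-17, 113), (-14, 118), (-12, 119), (-10, 121), (-8, 123), (-6, 126), (-3, 130), (-2, 132), (0, 133), (1, 76), (1, 135), (3, 77), (4, 78), (5, 139), (5, 141), (6, 140), (7, 77), (8, 79), (9, 135), (9, 138), (10, 75), (12, 77), (14, 71), (15, 37), (17, 33), (19, 67), (20, 66), (21, 62), (22, 66), (23, 32), (25, 48), (33, 81), (35, 83), (35, 72), (36, 54), (36, 41), (36, 50)]
0.06 [(-37, 89), (-35, 93), (-32, 97), (-28, 103), (-26, 104), (-24, 103), (-21, 109), (-19, 112), (-15, 117), (-13, 120), (-10, 121), (-8, 127), (-5, 129), (-3, 127), (-1, 132), (1, 81), (2, 80), (3, 139), (4, 80), (5, 79), (6, 76), (7, 139), (8, 136), (9, 140), (10, 75), (11, 75), (13, 71), (15, 76), (17, 68), (19, 65), (20, 35), (21, 61), (22, 63), (23, 34), (31, 79), (33, 82), (35, 79), (36, 80), (36, 35), (36, 51), (36, 41), (40, 12), (42, 13), (45, 11)]
0.1 [(-39, 86), (-35, 92), (-31, 99), (-28, 104), (-26, 103), (-23, 106), (-19, 114), (-16, 116), (-13, 118), (-10, 122), (-8, 124), (-5, 128), 
[... 7901 characters left out ...]
0), (268, 10), (272, 11), (273, 10), (274, 14), (274, 10), (274, 12), (278, 16), (278, 12), (278, 40), (278, 11), (278, 50), (279, 56), (279, 58), (279, 46), (280, 42), (280, 55), (280, 58), (280, 51), (280, 50), (281, 60), (282, 58), (287, 56), (287, 56), (288, 58), (290, 56)]
b 0.03 [(11, 60), (11, 77), (11, 47), (11, 62), (11, 73), (12, 82), (13, 47), (13, 68), (13, 71), (14, 63), (14, 73), (15, 77), (16, 50), (16, 52), (17, 73), (17, 62), (17, 76), (17, 68), (18, 43), (19, 53), (19, 56), (19, 70), (20, 61), (20, 71), (20, 81), (21, 42), (22, 63), (22, 66), (22, 68), (23, 75), (23, 78), (24, 43), (25, 52), (25, 48), (25, 72), (25, 76), (25, 68), (279, 52), (280, 44), (281, 59), (284, 59)]
```

Run:
```python
from h import *
c=pickle.load(open("pics/top0.pkl","rb")); P=cloud(c)
z=P[...,2]
print("box max z",np.nanmax(z[150:330,0:95]), "hammer etc",np.nanmax(z[340:,100:220]))
# cap geometry
h=hsv(c)
m=(h[...,0]>8)&(h[...,0]<22)&(h[...,1]>150)&(h[...,2]>60); m2=np.zeros_like(m); m2[220:270,370:415]=1; m&=m2
Q=P[m]; Q=Q[Q[:,2]>0.052]; print(len(Q))
# fit yaw & center: T shape footprint distance
from scipy.optimize import minimize
def sd(q,cx,cy,hx,hy):
    d=np.abs(q-[cx,cy])-[hx,hy]; return np.linalg.norm(np.maximum(d,0),axis=1)+np.minimum(d.max(1),0)
def cost(p):
    R=np.array([[np.cos(p[2]),-np.sin(p[2])],[np.sin(p[2]),np.cos(p[2])]])
    q=(Q[:,:2]-p[:2])@R
    s=np.minimum(sd(q,20,0,4,35) if 0 else sd(q,.020,0,.004,.035),sd(q,0,0,.016,.008))
    return np.sum(np.maximum(s,0)**2)*1e6 
# coverage: mask-based IoU in image at z=.06
def poly(p):
    T=np.array([[.024,-.035],[.024,.035],[.016,.035],[.016,.008],[-.016,.008],[-.016,-.008],[.016,-.008],[.016,-.035]])
    R=np.array([[np.cos(p[2]),-np.sin(p[2])],[np.sin(p[2]),np.cos(p[2])]])
    return T@R.T+p[:2]
S=8
def render(p):
    f=poly(p); im=np.zeros((50*S,45*S),np.uint8)
    top=proj(c,np.c_[f,np.full(8,.06)]); bot=proj(c,np.c_[f,np.zeros(8)])
    for k in range(8):
        j=(k+1)%8
        quad=np.array([top[k],top[j],bot[j],bot[k]]); cv2.fillPoly(im,[np.round((quad-[370,220]+.5)*S).astype(np.int32)],1)
    cv2.fillPoly(im,[np.round((top-[370,220]+.5)*S).astype(np.int32)],1)
    return cv2.resize(im.astype(np.float32),(45,50),interpolation=cv2.INTER_AREA)
M=m[220:270,370:415].astype(np.float32)
def c2(p): return np.abs(render(p)-M).sum()
best=None
for yaw in [60,70,75,80,90,100]:
    r=minimize(lambda v:c2([v[0]/1000,v[1]/1000,np.radians(v[2])]),[505,-235,yaw],method="Nelder-Mead",options=dict(initial_simplex=[[505,-235,yaw],[515,-235,yaw],[505,-225,yaw],[505,-235,yaw+10]]))
    print(r.x.round(2),r.fun, cost([r.x[0]/1000,r.x[1]/1000,np.radians(r.x[2])]))
```

```text
box max z 0.15470566462365065 hammer etc 0.05977666114589508
214
[ 506.06 -243.58   73.9 ] 38.5625 1.7869330275809991
[ 505.59 -243.58   73.45] 38.65625 1.1908848182947915
[ 505.56 -243.58   73.45] 38.65625 1.1850576462159041
[ 505.49 -243.58   73.89] 38.640625 1.793575602761424
[ 505.59 -243.53   73.38] 38.375 0.999433846465284
[ 505.53 -243.43   73.62] 39.0625 0.8901996295319822
```

```bash
python3 -m crank '[{"offset":[0,-0.04,-0.026],"spin":0},{"offset":[0,-0.04,-0.026],"spin":0},{"offset":[0,-0.04,-0.026],"spin":0},{"offset":[0,-0.04,-0.026],"spin":0},{"offset":[0,-0.04,-0.026],"spin":0},{"offset":[0,-0.04,-0.026],"spin":0},{"offset":[0,-0.04,-0.026],"spin":0},{"offset":[0,-0.04,-0.026],"spin":0},{"offset":[0,-0.04,-0.026],"spin":0},{"offset":[0,-0.04,-0.026],"spin":0}]' 0
```

```text
time_s: 1.85
position: [0.487, 0.2372, 0.405]
tcp_rot: [[0.001, -0.96, 0.279], [0.0, 0.279, 0.96], [-1.0, -0.001, 0.001]]
force: [1.0, 0.3, 0.5]
opening: 0.169
```

```bash
python3 -m crank '[{"offset":[0,-0.04,-0.026],"spin":-0.05},{"offset":[0,-0.04,-0.026],"spin":-0.05},{"offset":[0,-0.04,-0.026],"spin":0},{"offset":[0,-0.04,-0.026],"spin":0},{"offset":[0,-0.015,-0.01],"spin":0},{"offset":[0,0,0],"spin":0}]' 0
python3 - <<'E'
from h import *
from rig import bot
c=bot.capture("wrist"); cv2.imwrite("pics/wrist1.png",c["pixels"]); pickle.dump(c,open("pics/wrist1.pkl","wb"))
print(c["world_to_cam"].round(3).tolist())
s=bot.read_state(); print(s["position"],s["force"],s["opening"])
E
```

```text
time_s: 2.45
position: [0.6338, 0.0878, 0.4044]
tcp_rot: [[0.001, -0.983, 0.185], [-0.0, 0.185, 0.983], [-1.0, -0.001, -0.0]]
force: [-0.8, -0.1, -0.1]
opening: 0.007
[[0.184, 0.983, 0.0, -0.203], [-0.949, 0.178, -0.261, 0.618], [-0.257, 0.048, 0.965, -0.23], [0.0, 0.0, 0.0, 1.0]]
[0.63221471 0.0894275  0.40422608] [-1.17180114 -0.01623906 -0.3597897 ] 0.008080847730252718
```

View pics/wrist1.png

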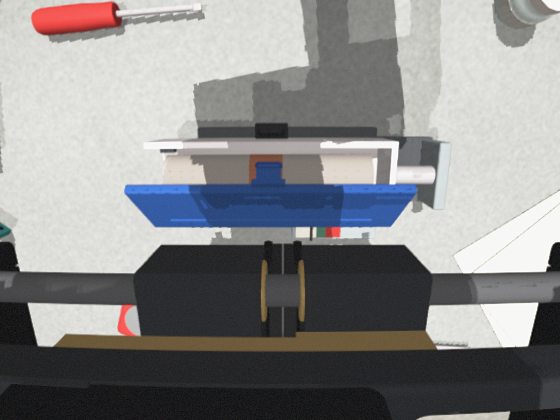

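The wrist view shows the case from above. The raised lid runs from (127,188) to (414,225), the latch-side rim is at row 145, the catch at (270,130), the gauge at (325,232), and the open end is on the left at column 150. I'll refine the rig pose from this picture's depth.

Run:
```python
from h import *
c=pickle.load(open("pics/wrist1.pkl","rb")); P=cloud(c); h=hsv(c)
z=P[...,2]
# rim outer latch edge: strip rows 120-160
m=np.zeros(z.shape,bool); m[125:175,120:410]=1
R=P[m&(z>.076)&(z<.088)]
yaw=np.radians(79.6); ex=np.array([np.cos(yaw),np.sin(yaw)]); ey=np.array([-ex[1],ex[0]]); o=np.array([0.60,-0.04])
a=(R[:,:2]-o)@ex; b=(R[:,:2]-o)@ey
k=[]
for a0 in np.arange(0.01,0.23,0.01):
    mm=(a>a0)&(a<a0+.01)
    if mm.sum()>5: k.append((a0+.005,np.percentile(b[mm],97),np.percentile(b[mm],3),mm.sum()))
k=np.array(k); print((k*1000).round(1)[:, :3].tolist())
s=np.polyfit(k[:,0],k[:,1],1); print("outer rim slope deg",np.degrees(np.arctan(s[0])),"b at 0",s[1])
rm=(b>.028)&(b<.038); print("a range rim",np.percentile(a[rm],[0.5,1,5,95,99,99.5]).round(4), 'zmed',np.median(R[rm,2]))
# lid
m=(h[...,0]>105)&(h[...,0]<125)&(h[...,1]>150); m[:180]=0; m[230:]=0
B=P[m]; B=B[~np.isnan(B[:,0])]
for _ in range(4):
    U,S,V=np.linalg.svd(B-B.mean(0),full_matrices=False); n=V[2]; r=(B-B.mean(0))@n; B=B[abs(r)<0.003]
n*=np.sign(n[2]); print("n",n,"tilt rad",np.arccos(n[2]),"yaw of n",np.degrees(np.arctan2(n[1],n[0]))+90, len(B))
aa=(B[:,:2]-o)@ex; bb=(B[:,:2]-o)@ey
print("lid a",np.percentile(aa,[.5,99.5]),"b",np.percentile(bb,[.5,99.5]),"z",np.percentile(B[:,2],[.5,99.5]))
# gauge green
g=(h[...,0]>50)&(h[...,0]<85)&(h[...,1]>120); g[:215]=0; g[:,:290]=0; g[:,350:]=0
G=P[g]; print("green",len(G),np.nanmedian(G,0), ((np.nanmedian(G[:,:2],0)-o)@ex),((np.nanmedian(G[:,:2],0)-o)@ey))
```

```text
[[15.0, 37.7, 33.4], [25.0, 37.6, 9.8], [35.0, 37.5, 9.7], [45.0, 37.4, 9.5], [55.0, 37.3, 9.5], [65.0, 37.9, 9.4], [75.0, 37.9, 9.3], [85.0, 37.8, 9.3], [95.0, 37.8, 9.2], [105.0, 37.7, 9.1], [115.0, 51.7, 33.3], [125.0, 51.7, 33.3], [135.0, 49.9, 9.0], [145.0, 37.6, 9.0], [155.0, 37.9, 9.0], [165.0, 38.0, 8.9], [175.0, 37.9, 8.9], [185.0, 38.0, 8.9], [195.0, 38.0, 8.9], [205.0, 37.2, 8.8], [215.0, 37.2, 9.5], [225.0, 37.2, 10.5]]
outer rim slope deg 0.10795037421795463 b at 0 0.039266841133016185
a range rim [0.0127 0.0142 0.0235 0.2262 0.2306 0.231 ] zmed 0.0811519421890049
n [ 0.73891968 -0.13761614  0.6595904 ] tilt rad 0.8505226442041364 yaw of n 79.45012080991965 10062
lid a [0.01950104 0.22644831] b [-0.03398275  0.01111029] z [0.09132807 0.14087716]
green 0 [nan nan nan] nan nan
  return np.nanmean(a, axis, out=out, keepdims=keepdims)
```

```bash
python3 -m crank '[{"offset":[0.02,0.008,-0.012],"spin":0},{"offset":[0.03,0,0],"spin":0},{"offset":[0.02,0,0],"spin":0},{"offset":[0,0,0],"spin":0},{"offset":[0,0,0],"spin":0}]' 0
python3 - <<'E'
from rig import bot
import numpy as np
for _ in range(1):
    s=bot.read_state(); p=s["position"]; 
    yaw=np.radians(79.6); ex=np.array([np.cos(yaw),np.sin(yaw)]); ey=np.array([-ex[1],ex[0]]); d=p[:2]-[0.5999,-0.0293]
    print("rig x,y tip z",d@ex,d@ey,p[2]-.182,s["force"],s["opening"])
E
```

```text
time_s: 3.0
position: [0.6212, 0.0812, 0.3351]
tcp_rot: [[-0.001, -0.984, 0.18], [0.0, 0.18, 0.984], [-1.0, 0.001, 0.0]]
force: [-0.1, -0.4, 0.3]
opening: 0.003
rig x,y tip z 0.112497181034447 -0.0010303015965380533 0.15307121506366655 [-0.11584724 -0.3957712   0.33586209] 0.003302754460099343
```

```bash
python3 -m crank '[{"offset":[0.012,-0.002,0],"spin":0},{"offset":[0.004,0.003,0],"spin":0},{"offset":[0.004,0.004,0],"spin":0},{"offset":[0.004,0.003,0],"spin":0},{"offset":[0.004,0.003,0],"spin":0},{"offset":[0.005,0.003,0],"spin":0},{"offset":[0.005,0.002,0],"spin":0},{"offset":[0.005,0.002,0],"spin":0},{"offset":[0.005,0.002,0],"spin":0},{"offset":[0,0,0],"spin":0}]' 0
python3 - <<'E'
from h import *
from rig import bot
s=bot.read_state(); p=s["position"]
yaw=np.radians(79.6); ex=np.array([np.cos(yaw),np.sin(yaw)]); ey=np.array([-ex[1],ex[0]]); d=p[:2]-[0.5999,-0.0293]
print("rig x,y tip z",d@ex,d@ey,p[2]-.182,s["force"])
c=bot.capture("wrist"); cv2.imwrite("pics/wrist2.png",c["pixels"])
E
```

```text
time_s: 4.0
position: [0.6021, 0.0833, 0.2858]
tcp_rot: [[-0.001, -0.983, 0.182], [0.0, 0.182, 0.983], [-1.0, 0.001, -0.0]]
force: [-0.6, 0.8, 0.9]
opening: 0.005
rig x,y tip z 0.11112821794437722 0.018209567332945528 0.1037998196557382 [-0.5636257   0.77828392  0.92562902]
```

View pics/wrist2.png

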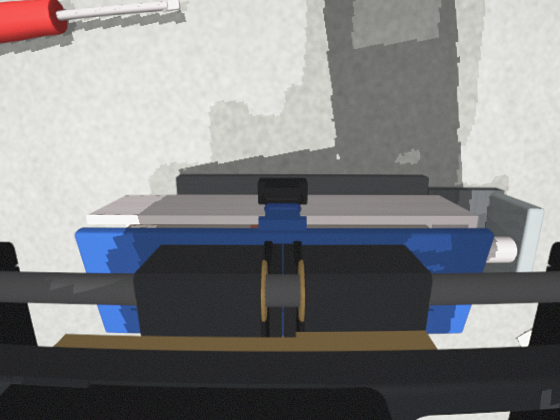

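The lid is nearly down, with its tongue at (283,215) in front of the catch. I'll keep pressing.

```bash
python3 -m crank '[{"offset":[0.004,0.001,0],"spin":0},{"offset":[0.003,0.001,0],"spin":0},{"offset":[0.003,0.001,0],"spin":0},{"offset":[0.002,0.001,0],"spin":0},{"offset":[0.002,0,0],"spin":0},{"offset":[0,0,0],"spin":0},{"offset":[0,0,0],"spin":0}]' 0
```

```text
time_s: 4.75
position: [0.6, 0.0838, 0.2804]
tcp_rot: [[0.009, -0.983, 0.181], [-0.001, 0.181, 0.983], [-1.0, -0.009, 0.0]]
force: [-7.0, -0.7, 38.3]
opening: 0.002
```

Run:
```python
from h import *
from rig import bot
s=bot.read_state(); print(s["position"],s["force"])
c=bot.capture("wrist"); cv2.imwrite("pics/wrist3.png",c["pixels"])
P=cloud(c); h=hsv(c)
m=(h[...,0]>100)&(h[...,0]<125)&(h[...,1]>130); B=P[m]; B=B[(B[:,2]>.06)&(B[:,2]<.15)]
for _ in range(5):
    U,S,V=np.linalg.svd(B-B.mean(0),full_matrices=False); n=V[2]; r=(B-B.mean(0))@n; B=B[abs(r)<0.003]
print(len(B),n,B.mean(0),"tilt",np.arccos(abs(n[2])))
t=bot.capture("scene"); cv2.imwrite("pics/scene3.png",cv2.resize(t["pixels"][170:280,230:400],None,fx=4,fy=4,interpolation=cv2.INTER_CUBIC))
```

```text
[0.59999891 0.08379969 0.28038697] [-6.96627675 -0.72945714 38.3165533 ]
12819 [ 0.12450512 -0.023558    0.99193926] [0.60346892 0.08445008 0.09625166] tilt 0.1270558348347165
```

View pics/wrist3.png

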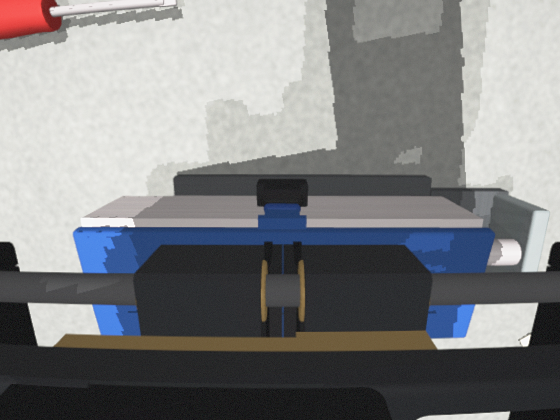

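View pics/scene3.png

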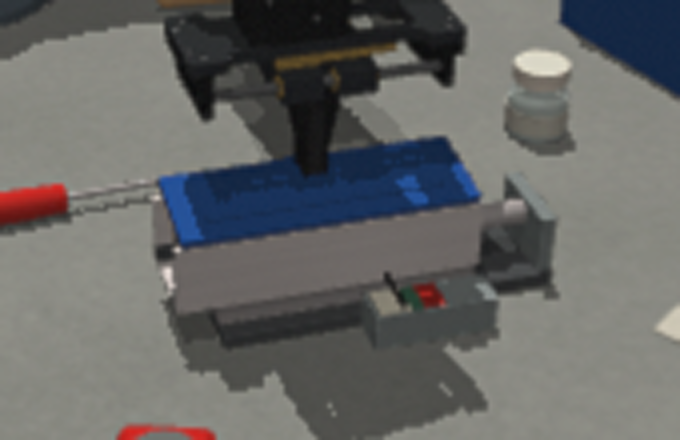

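Run:
```python
from h import *
c=pickle.load(open("pics/wrist1.pkl","rb")); P=cloud(c); h=hsv(c)
yaw=np.radians(79.6); ex=np.array([np.cos(yaw),np.sin(yaw)]); ey=np.array([-ex[1],ex[0]]); o=np.array([0.5999,-0.0293])
for r in range(118,186,3):
    print(r,[(int(1000*((P[r,cc,:2]-o)@ex)),int(1000*((P[r,cc,:2]-o)@ey)),int(1000*P[r,cc,2]),tuple(int(x) for x in h[r,cc])) for cc in (220,256,268,280)])
cv2.imwrite("pics/w1z.png",cv2.resize(c["pixels"][110:250,120:460],None,fx=2.3,fy=2.3,interpolation=cv2.INTER_CUBIC))
```

```text
118 [(54, 55, -2, (38, 7, 144)), (93, 54, 0, (40, 7, 110)), (106, 54, -1, (30, 4, 115)), (119, 54, -2, (20, 7, 111))]
121 [(54, 52, -1, (45, 5, 109)), (93, 51, -1, (20, 7, 110)), (106, 51, 0, (40, 7, 109)), (119, 51, -1, (45, 5, 113))]
124 [(54, 48, -1, (40, 7, 109)), (97, 50, 61, (108, 31, 41)), (109, 50, 78, (140, 20, 38)), (119, 50, 76, (120, 6, 41))]
127 [(54, 45, -1, (90, 3, 77)), (97, 47, 60, (130, 18, 43)), (109, 48, 78, (40, 18, 42)), (119, 47, 77, (126, 30, 43))]
130 [(56, 43, 11, (96, 18, 70)), (97, 44, 61, (0, 0, 38)), (109, 45, 78, (120, 13, 39)), (119, 45, 78, (0, 0, 41))]
133 [(56, 39, 11, (105, 14, 72)), (97, 42, 62, (120, 7, 39)), (109, 42, 77, (60, 15, 33)), (119, 42, 78, (50, 23, 34))]
136 [(55, 36, 9, (120, 4, 69)), (97, 39, 61, (105, 13, 39)), (109, 40, 75, (45, 17, 30)), (119, 40, 75, (105, 14, 36))]
139 [(62, 36, 48, (0, 10, 131)), (96, 36, 50, (174, 11, 117)), (108, 35, 50, (0, 9, 120)), (119, 36, 51, (5, 13, 120))]
142 [(67, 35, 80, (0, 8, 218)), (98, 35, 80, (0, 11, 166)), (109, 35, 81, (5, 9, 169)), (119, 35, 81, (9, 11, 170))]
145 [(67, 33, 80, (5, 7, 230))
[... 1047 characters left out ...]
18)), (119, 20, 133, (114, 126, 113))]
172 [(66, 9, 78, (14, 23, 122)), (102, 18, 135, (116, 102, 108)), (111, 18, 135, (109, 167, 116)), (119, 18, 135, (114, 120, 113))]
175 [(65, 6, 76, (14, 23, 123)), (102, 16, 138, (115, 115, 111)), (111, 16, 136, (109, 169, 118)), (119, 16, 137, (114, 119, 114))]
178 [(65, 3, 77, (14, 23, 123)), (102, 14, 136, (111, 144, 119)), (111, 14, 136, (110, 161, 119)), (119, 14, 139, (113, 126, 113))]
181 [(65, 1, 77, (15, 29, 124)), (102, 13, 142, (109, 166, 118)), (111, 12, 140, (110, 174, 117)), (119, 12, 141, (109, 165, 119))]
184 [(65, -1, 76, (112, 86, 107)), (102, 10, 141, (109, 156, 103)), (111, 10, 141, (109, 166, 103)), (119, 10, 140, (109, 162, 104))]
```

View pics/w1z.png

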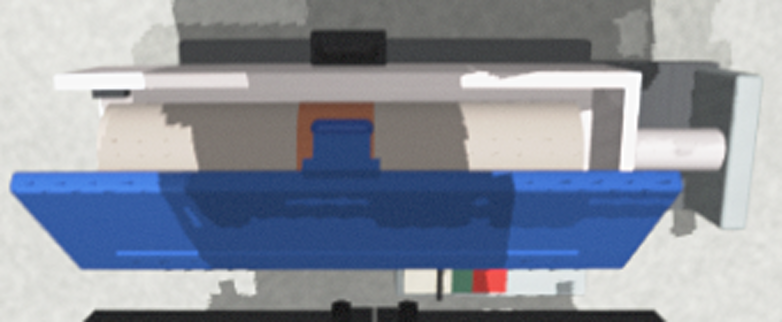

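```bash
python3 -m crank '[{"offset":[0,0,0],"spin":0},{"offset":[0,0,0],"spin":0}]' 0
python3 - <<'E'
from h import *
from rig import bot
s=bot.read_state(); print(s["position"],s["force"],s["moment"],s["tau"])
c=bot.capture("wrist")
P=cloud(c); h=hsv(c)
pickle.dump(c,open("pics/wrist4.pkl","wb"))
m=(h[...,0]>100)&(h[...,0]<125)&(h[...,1]>130); B=P[m]; B=B[(B[:,2]>.06)&(B[:,2]<.15)]
for _ in range(5):
    U,S,V=np.linalg.svd(B-B.mean(0),full_matrices=False); n=V[2]; r=(B-B.mean(0))@n; B=B[abs(r)<0.003]
print(len(B),n,B.mean(0),"tilt",np.arccos(abs(n[2])))
cv2.imwrite("pics/w4z.png",cv2.resize(c["pixels"][160:360,200:370],None,fx=3,fy=3,interpolation=cv2.INTER_CUBIC))
yaw=np.radians(79.6); ex=np.array([np.cos(yaw),np.sin(yaw)]); ey=np.array([-ex[1],ex[0]]); o=np.array([0.5999,-0.0293])
for r in range(172,290,4):
    print(r,[(int(1000*((P[r,cc,:2]-o)@ex)),int(1000*((P[r,cc,:2]-o)@ey)),int(1000*P[r,cc,2])) for cc in (230,264,274,283)])
E
```

```text
time_s: 5.05
position: [0.6, 0.0838, 0.2804]
tcp_rot: [[0.009, -0.983, 0.181], [-0.001, 0.181, 0.983], [-1.0, -0.009, 0.0]]
force: [-7.3, -1.2, 38.4]
opening: 0.007
[0.59999619 0.08379524 0.28038558] [-7.27923206 -1.17671528 38.37006209] [-0.0788455   1.62849737 -0.01550854] [ 1.23750811e-02 -2.32913250e+01 -8.76692802e+00  2.96908133e-01
 -2.43035406e+00  1.44647952e-02]
12802 [ 0.12481828 -0.02370247  0.99189646] [0.60349231 0.08447284 0.09625124] tilt 0.12739314561192788
172 [(71, 46, -1), (97, 46, 0), (105, 46, -1), (111, 46, 0)]
176 [(73, 45, 9), (98, 45, 8), (105, 45, 10), (111, 45, 9)]
180 [(73, 43, 12), (100, 50, 52), (106, 50, 52), (111, 50, 51)]
184 [(73, 39, 10), (100, 50, 61), (106, 51, 66), (111, 50, 64)]
188 [(73, 37, 11), (101, 51, 76), (106, 50, 75), (111, 50, 75)]
192 [(73, 33, 10), (101, 49, 78), (106, 49, 77), (111, 49, 78)]
196 [(76, 35, 30), (101, 47, 78), (106, 47, 78), (111, 47, 78)]
200 [(77, 35, 41), (101, 44, 78), (106, 45, 78), (111, 44, 77)]
204 [(79, 35, 51), (101, 42, 78), (106, 43, 80), (111, 43, 79)]
208 [(80, 35, 61), (101, 41, 81), (106, 41, 82), (11
[... 636 characters left out ...]
03), (111, 28, 104)]
252 [(98, 57, 178), (106, 54, 171), (107, 27, 108), (111, 27, 108)]
256 [(98, 56, 179), (106, 53, 172), (107, 28, 114), (111, 27, 113)]
260 [(98, 56, 182), (106, 55, 179), (107, 28, 118), (111, 26, 114)]
264 [(99, 56, 184), (106, 55, 182), (107, 27, 122), (111, 24, 114)]
268 [(99, 56, 186), (106, 55, 183), (107, 28, 127), (111, 22, 115)]
272 [(99, 56, 188), (106, 54, 184), (107, 27, 129), (111, 20, 114)]
276 [(99, 55, 189), (106, 53, 185), (109, 51, 180), (111, 51, 181)]
280 [(99, 55, 190), (107, 53, 186), (109, 50, 181), (111, 50, 181)]
284 [(99, 54, 191), (107, 52, 186), (109, 50, 183), (111, 51, 184)]
288 [(99, 53, 190), (107, 51, 187), (109, 50, 184), (111, 50, 184)]
```

View pics/w4z.png

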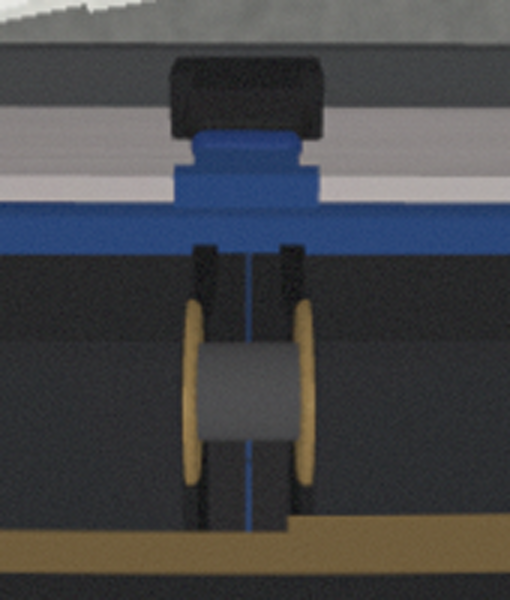

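Run:
```python
from h import *
from rig import bot
c=pickle.load(open("pics/wrist1.pkl","rb")); P=cloud(c); h=hsv(c)
yaw=np.radians(79.6); ex=np.array([np.cos(yaw),np.sin(yaw)]); ey=np.array([-ex[1],ex[0]]); o=np.array([0.5999,-0.0293])
for r in range(142,186,3):
    print(r,[(int(1000*((P[r,cc,:2]-o)@ex)),int(1000*((P[r,cc,:2]-o)@ey)),int(1000*P[r,cc,2]),int(h[r,cc,2])) for cc in (150,158,164,170,176,190)])
t=bot.capture("top"); cv2.imwrite("pics/top4z.png",cv2.resize(t["pixels"][150:240,180:330],None,fx=5,fy=5,interpolation=cv2.INTER_CUBIC))
```

```text
142 [(4, 35, 73, 242), (11, 35, 74, 245), (16, 35, 73, 248), (22, 35, 74, 248), (27, 35, 73, 249), (39, 35, 73, 205)]
145 [(6, 33, 80, 247), (13, 33, 81, 247), (19, 33, 80, 247), (24, 33, 80, 247), (29, 33, 81, 247), (41, 33, 81, 228)]
148 [(6, 31, 80, 247), (13, 31, 81, 248), (19, 31, 81, 239), (24, 31, 82, 236), (29, 31, 81, 234), (41, 30, 80, 191)]
151 [(-24, 20, 0, 228), (-16, 20, -1, 230), (5, 24, 42, 94), (11, 24, 43, 97), (15, 23, 34, 142), (28, 23, 32, 166)]
154 [(-24, 17, 0, 223), (-16, 17, 0, 228), (2, 21, 34, 229), (8, 21, 35, 212), (14, 20, 34, 208), (28, 20, 33, 163)]
157 [(-25, 14, 0, 222), (-15, 14, 0, 229), (2, 17, 33, 248), (17, 21, 61, 194), (22, 20, 61, 186), (36, 21, 64, 153)]
160 [(-25, 10, 0, 224), (-16, 10, -1, 227), (13, 18, 66, 232), (18, 18, 66, 210), (24, 19, 67, 210), (37, 18, 66, 201)]
163 [(-26, 7, 0, 221), (-17, 7, -1, 224), (14, 16, 70, 230), (20, 16, 72, 218), (25, 16, 71, 217), (37, 16, 70, 220)]
166 [(-26, 4, -1, 227), (-16, 4, 0, 222), (15, 14, 73, 233), (20, 14, 73, 221), (25, 14, 73, 220), (38, 14, 73, 221)]
169 [(-26, 0, 0, 224), (-17, 0, -1, 225), (15, 11, 75, 229), (20, 11, 73, 224), (25, 11, 74, 224), (38, 11, 74, 225)]
172 [(-27, -2, -1, 220), (-17, -2, 0, 221), (15, 9, 75, 226), (20, 9, 75, 221), (26, 9, 75, 225), (38, 9, 76, 226)]
175 [(-27, -6, -1, 220), (-18, -6, -1, 226), (15, 6, 77, 225), (20, 6, 76, 225), (26, 6, 78, 224), (39, 6, 77, 225)]
178 [(-27, -9, 0, 226), (-18, -9, -1, 225), (15, 4, 78, 224), (20, 4, 76, 222), (26, 4, 77, 225), (38, 3, 76, 223)]
181 [(-27, -12, 0, 226), (-19, -13, -1, 223), (14, 1, 76, 221), (20, 1, 76, 222), (26, 1, 78, 222), (38, 1, 77, 221)]
184 [(-28, -16, 0, 201), (-19, -16, 0, 201), (14, -1, 77, 189), (20, -1, 77, 187), (25, -1, 77, 187), (38, -1, 77, 153)]
```

View pics/top4z.png

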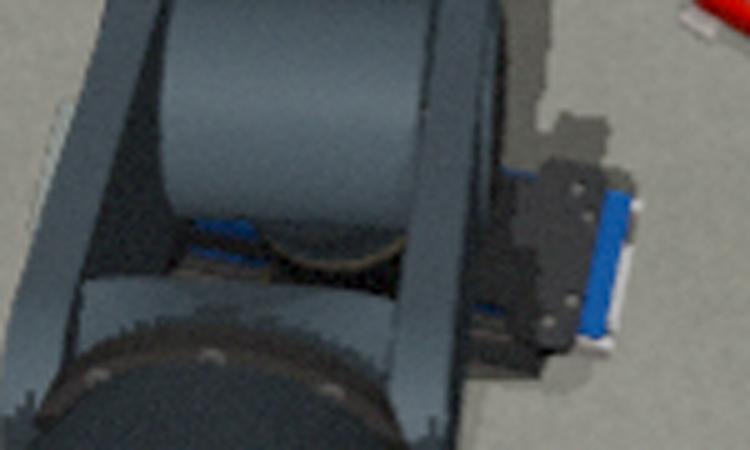

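```bash
python3 -m crank '[{"offset":[-0.01,0,0],"spin":0},{"offset":[-0.01,0,0],"spin":0},{"offset":[-0.005,0,0],"spin":0},{"offset":[0,0,0],"spin":0}]' 0
python3 - <<'E'
from h import *
from rig import bot
c=bot.capture("wrist")
P=cloud(c); h=hsv(c)
m=(h[...,0]>100)&(h[...,0]<125)&(h[...,1]>130); B=P[m]; B=B[(B[:,2]>.06)&(B[:,2]<.15)]
for _ in range(5):
    U,S,V=np.linalg.svd(B-B.mean(0),full_matrices=False); n=V[2]; r=(B-B.mean(0))@n; B=B[abs(r)<0.003]
print(len(B),n,B.mean(0),"tilt",np.arccos(abs(n[2])))
cv2.imwrite("pics/w5z.png",cv2.resize(c["pixels"][150:320,180:400],None,fx=3.5,fy=3.5,interpolation=cv2.INTER_CUBIC))
yaw=np.radians(79.6); ex=np.array([np.cos(yaw),np.sin(yaw)]); ey=np.array([-ex[1],ex[0]]); o=np.array([0.5999,-0.0293])
for r in range(160,250,3):
    print(r,[(int(1000*((P[r,cc,:2]-o)@ex)),int(1000*((P[r,cc,:2]-o)@ey)),int(1000*P[r,cc,2])) for cc in (230,264,274,283,294)])
E
```

```text
time_s: 5.55
position: [0.5985, 0.084, 0.2979]
tcp_rot: [[0.0, -0.983, 0.182], [0.0, 0.182, 0.983], [-1.0, -0.0, 0.0]]
force: [-0.5, -0.1, 1.9]
opening: 0.005
5162 [ 0.32245995 -0.06039993  0.94465413] [0.60748914 0.08352845 0.10736249] tilt 0.3342575882210384
160 [(69, 57, -1), (96, 57, 0), (104, 57, -1), (111, 57, 0), (120, 57, -2)]
163 [(69, 55, -1), (96, 54, -1), (104, 55, 0), (111, 55, 0), (120, 54, -1)]
166 [(69, 52, 0), (96, 52, 0), (104, 52, 0), (111, 52, -1), (120, 52, 0)]
169 [(69, 50, -1), (96, 50, 0), (104, 50, 0), (111, 50, 0), (120, 50, -1)]
172 [(69, 47, 0), (96, 47, 0), (104, 47, 0), (111, 47, 0), (120, 47, 0)]
175 [(69, 45, 2), (96, 45, 2), (104, 45, 2), (111, 45, 2), (120, 45, 2)]
178 [(70, 44, 10), (97, 45, 11), (104, 44, 9), (111, 45, 11), (120, 44, 10)]
181 [(70, 42, 12), (99, 50, 54), (105, 50, 55), (111, 50, 53), (118, 50, 53)]
184 [(70, 40, 11), (99, 49, 60), (106, 50, 63), (111, 50, 65), (118, 50, 63)]
187 [(70, 37, 11), (99, 48, 62), (106, 50, 71), (111, 50, 73), (118, 50, 73)]
190 [(70, 35, 11), (99, 46, 61), (106, 50, 78), (111, 49, 77), (118, 49, 78)]
193
[... 832 characters left out ...]
103), (111, 37, 102), (117, 37, 103)]
226 [(77, 22, 61), (99, 22, 60), (106, 36, 105), (111, 36, 105), (117, 36, 104)]
229 [(77, 20, 62), (99, 20, 63), (106, 35, 107), (111, 36, 108), (117, 35, 108)]
232 [(77, 19, 66), (102, 35, 112), (107, 35, 111), (111, 35, 111), (117, 35, 112)]
235 [(78, 18, 68), (102, 34, 113), (107, 34, 113), (111, 34, 113), (117, 34, 112)]
238 [(78, 17, 70), (101, 32, 111), (107, 32, 112), (111, 32, 112), (117, 32, 113)]
241 [(84, 29, 109), (102, 30, 112), (107, 31, 112), (111, 30, 111), (116, 32, 116)]
244 [(84, 28, 110), (102, 32, 120), (107, 30, 115), (111, 30, 115), (116, 32, 119)]
247 [(97, 58, 191), (106, 58, 189), (107, 31, 121), (111, 30, 119), (116, 32, 123)]
```

View pics/w5z.png

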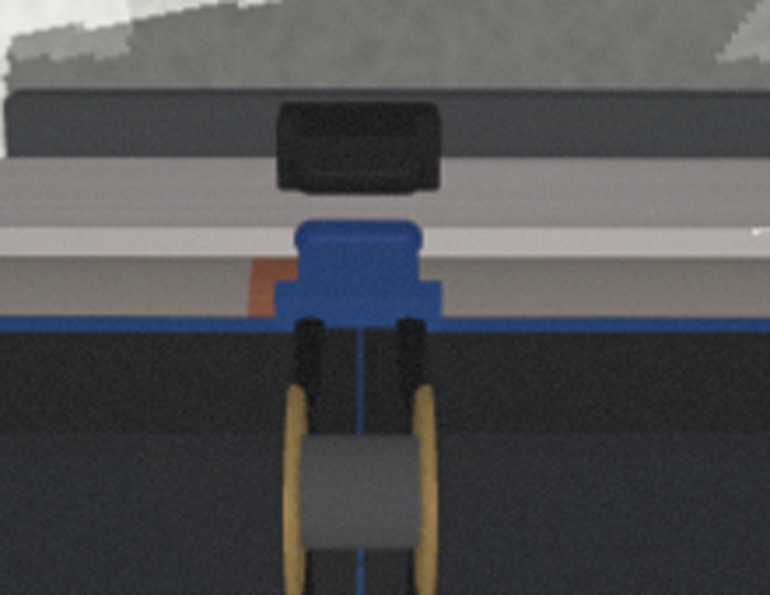

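The catch resisted 38 N at 0.127 rad, and the lid rose again when I backed off. I'll press again in small steps to get the force against angle.

```bash
cat > lid.py <<'E'
from h import *
from rig import bot
s=bot.read_state()
c=bot.capture("wrist"); P=cloud(c); h=hsv(c)
m=(h[...,0]>100)&(h[...,0]<125)&(h[...,1]>130); B=P[m]; B=B[(B[:,2]>.06)&(B[:,2]<.15)]
for _ in range(5):
    U,S,V=np.linalg.svd(B-B.mean(0),full_matrices=False); n=V[2]; r=(B-B.mean(0))@n; B=B[abs(r)<0.003]
yaw=np.radians(79.6); ex=np.array([np.cos(yaw),np.sin(yaw)]); ey=np.array([-ex[1],ex[0]]); d=s["position"][:2]-[0.5999,-0.0293]
F=s["force"]
print("tilt %.3f"%np.arccos(abs(n[2])),"tip x %.4f y %.4f z %.4f"%(d@ex,d@ey,s["position"][2]-.182),"F",F.round(1),"M",s["moment"].round(2), round(s["time_s"],2))
E
python3 -m crank '[{"offset":[0.008,0,0],"spin":0},{"offset":[0,0,0],"spin":0}]' 0 >/dev/null; python3 lid.py
for i in 1 2 3 4 5; do :; done
python3 -m crank '[{"offset":[0.002,0,0],"spin":0},{"offset":[0,0,0],"spin":0}]' 0 >/dev/null; python3 lid.py
python3 -m crank '[{"offset":[0.002,0,0],"spin":0},{"offset":[0,0,0],"spin":0}]' 0 >/dev/null; python3 lid.py
python3 -m crank '[{"offset":[0.002,0,0],"spin":0},{"offset":[0,0,0],"spin":0}]' 0 >/dev/null; python3 lid.py
python3 -m crank '[{"offset":[0.002,0,0],"spin":0},{"offset":[0,0,0],"spin":0}]' 0 >/dev/null; python3 lid.py
python3 -m crank '[{"offset":[0.002,0,0],"spin":0},{"offset":[0,0,0],"spin":0}]' 0 >/dev/null; python3 lid.py
```

```text
tilt 0.201 tip x 0.1112 y 0.0223 z 0.1058 F [0.3 0.2 1. ] M [0.02 0.05 0.03] 5.8
tilt 0.194 tip x 0.1112 y 0.0220 z 0.1051 F [-0.5 -0.1  0.3] M [-0.01  0.03 -0.03] 6.05
tilt 0.176 tip x 0.1112 y 0.0218 z 0.1036 F [0.5 0.6 0.7] M [0.08 0.04 0.01] 6.3
tilt 0.150 tip x 0.1112 y 0.0218 z 0.1016 F [ 0.3 -0.7  1.8] M [0.01 0.11 0.  ] 6.55
tilt 0.135 tip x 0.1112 y 0.0218 z 0.1003 F [-1.5  0.1  6.1] M [ 0.    0.33 -0.  ] 6.8
tilt 0.132 tip x 0.1113 y 0.0219 z 0.0998 F [-3.4  0.4 13.7] M [0.04 0.79 0.02] 7.05
```

```bash
python3 -m crank '[{"offset":[0.003,0,0],"spin":0},{"offset":[0.003,0,0],"spin":0},{"offset":[0,0,0],"spin":0}]' 0 >/dev/null; python3 lid.py
python3 -m crank '[{"offset":[0.002,0,0],"spin":0},{"offset":[0,0,0],"spin":0},{"offset":[0,0,0],"spin":0}]' 0 >/dev/null; python3 lid.py
python3 - <<'E'
from h import *
from rig import bot
c=bot.capture("scene"); cv2.imwrite("pics/scene6.png",cv2.resize(c["pixels"][190:270,255:375],None,fx=6,fy=6,interpolation=cv2.INTER_CUBIC))
E
```

```text
tilt 0.033 tip x 0.1113 y 0.0223 z 0.0934 F [-3.7  1.2  4.4] M [ 0.11  0.54 -0.02] 7.4
tilt 0.011 tip x 0.1113 y 0.0218 z 0.0903 F [-2.8 -0.   9. ] M [0.13 0.57 0.  ] 7.75
```

View pics/scene6.png

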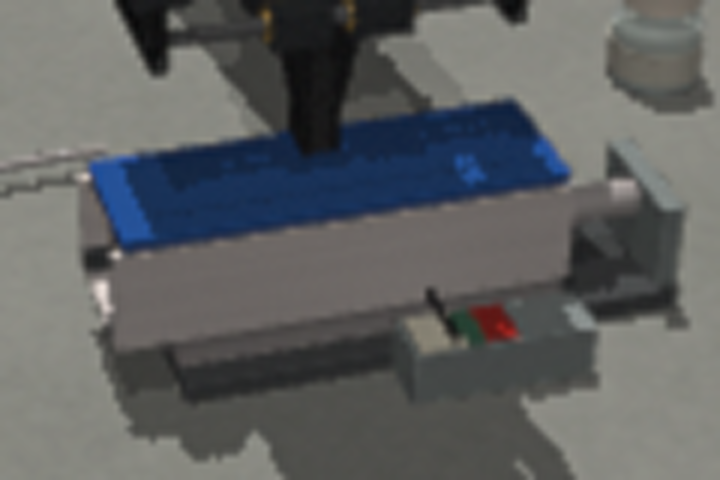

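It got past the catch's resistance: the tilt is now 0.011 rad and the push 9 N. I'll press slightly more, then release and check that it stays shut.

```bash
python3 -m crank '[{"offset":[0.002,0,0],"spin":0},{"offset":[0,0,0],"spin":0},{"offset":[0,0,0],"spin":0}]' 0 >/dev/null; python3 lid.py
python3 -m crank '[{"offset":[0.002,0,0],"spin":0},{"offset":[0,0,0],"spin":0}]' 0 >/dev/null; python3 lid.py
python3 -m crank '[{"offset":[-0.02,0,0],"spin":0},{"offset":[-0.03,0,0],"spin":0},{"offset":[-0.04,0,0],"spin":0},{"offset":[-0.04,0,0],"spin":0},{"offset":[0,0,0],"spin":0}]' 0 ; python3 lid.py
```

```text
tilt 0.012 tip x 0.1113 y 0.0218 z 0.0901 F [-5.1 -0.4 19. ] M [ 0.08  1.07 -0.04] 8.15
tilt 0.012 tip x 0.1113 y 0.0218 z 0.0899 F [-9.3  0.2 29.7] M [0.09 1.48 0.03] 8.4
time_s: 8.95
position: [0.6007, 0.0839, 0.403]
tcp_rot: [[0.013, -0.983, 0.182], [-0.001, 0.182, 0.983], [-1.0, -0.013, 0.002]]
force: [0.4, -0.4, 0.7]
opening: 0.004
tilt 0.011 tip x 0.1115 y 0.0197 z 0.2210 F [ 0.4 -0.4  0.7] M [ 0.04 -0.01  0.05] 8.95
```

The lid stays shut after release (about 0.01 rad, which is measurement bias). I'll measure the rig again with the lid shut.

Run:
```python
from h import *
from rig import bot
c=bot.capture("wrist"); cv2.imwrite("pics/wrist7.png",c["pixels"]); pickle.dump(c,open("pics/wrist7.pkl","wb"))
P=cloud(c); h=hsv(c)
m=(h[...,0]>100)&(h[...,0]<125)&(h[...,1]>130)&(P[...,2]>.08)&(P[...,2]<.1)
yaw=np.radians(79.6); ex=np.array([np.cos(yaw),np.sin(yaw)]); ey=np.array([-ex[1],ex[0]]); o=np.array([0.5999,-0.0293])
B=P[m]; a=(B[:,:2]-o)@ex; b=(B[:,:2]-o)@ey
print("lid z",np.median(B[:,2]),"a",np.percentile(a,[.3,1,99,99.7]).round(4),"b",np.percentile(b,[.5,99.5]).round(4))
k=[(a0,np.percentile(b[(a>a0-.005)&(a<a0+.005)],98)) for a0 in np.arange(.01,.215,.01) if not .095<a0<.125]
k=np.array(k); p=np.polyfit(k[:,0],k[:,1],1); print("edge yaw corr deg",np.degrees(np.arctan(p[0])),"b at mid",np.polyval(p,.11))
g=[(b0,np.percentile(a[(abs(b-b0)<.004)],1),np.percentile(a[(abs(b-b0)<.004)],99)) for b0 in np.arange(-.01,.035,.008)]
print(np.round(g,4).tolist())
print(np.median(P[5:30,100:160].reshape(-1,3),0))
t=pickle.load(open("pics/top0.pkl","rb")); Pt=cloud(t)
for l,(cc,rr) in dict(teal=(408,205),purp=(432,252),purp2=(407,297),teal2=(361,315)).items():
    Q=Pt[rr-18:rr+18,cc-18:cc+18].reshape(-1,3); Q=Q[Q[:,2]>.02]; print(l,Q.min(0).round(3),Q.max(0).round(3))
```

```text
lid z 0.08921256108325493 a [0.0068 0.0084 0.2154 0.217 ] b [-0.0223  0.0398]
edge yaw corr deg -0.09096006515613894 b at mid 0.034812466994136725
[[-0.01, 0.0085, 0.2149], [-0.002, 0.0085, 0.2159], [0.006, 0.0083, 0.2152], [0.014, 0.0086, 0.2151], [0.022, 0.0084, 0.2157], [0.03, 0.0086, 0.2157]]
[nan nan nan]
teal [ 0.582 -0.304  0.02 ] [ 0.638 -0.249  0.065]
purp [ 0.471 -0.369  0.02 ] [ 0.518 -0.303  0.064]
purp2 [ 0.366 -0.307  0.021] [ 0.418 -0.245  0.064]
teal2 [ 0.32  -0.186  0.02 ] [ 0.375 -0.128  0.064]
```

View pics/wrist7.png

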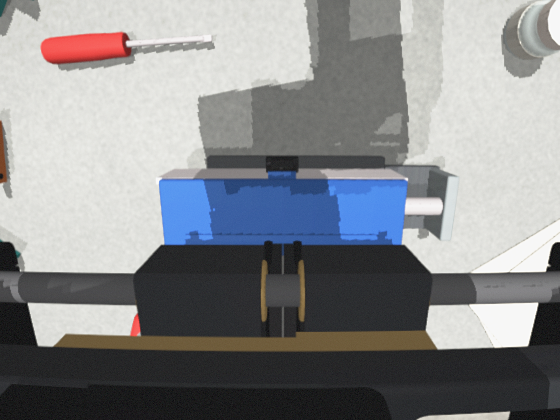

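The lid is shut and flush, spanning columns 160–406 and rows 178–243. Now the cap: translate first, then spin.

```bash
python3 -m crank '[{"offset":[0,0.005,-0.045],"spin":0},{"offset":[0,0.005,-0.045],"spin":0},{"offset":[0,0.005,-0.045],"spin":0},{"offset":[0,0.005,-0.045],"spin":0},{"offset":[0,0.005,-0.045],"spin":0},{"offset":[0,0.004,-0.045],"spin":0},{"offset":[0,0.004,-0.045],"spin":0},{"offset":[0,0.004,-0.045],"spin":0},{"offset":[0,0.004,-0.049],"spin":0}]' 0.05
python3 -m crank '[{"offset":[0,0,0],"spin":0.14},{"offset":[0,0,0],"spin":0.14},{"offset":[0,0,0],"spin":0.14},{"offset":[0,0,0],"spin":0.14},{"offset":[0,0,0],"spin":0.14},{"offset":[0,0,0],"spin":0.14},{"offset":[0,0,0],"spin":0.14},{"offset":[0,0,0],"spin":0.14},{"offset":[0,0,0],"spin":0.14},{"offset":[0,0,0],"spin":0.14},{"offset":[0,0,0],"spin":0.14},{"offset":[0,0,0],"spin":0.14}]'
python3 -m crank '[{"offset":[0,0,0],"spin":0},{"offset":[0,0,0],"spin":0}]'
python3 - <<'E'
from h import *
from rig import bot
c=bot.capture("wrist"); cv2.imwrite("pics/wrist8.png",c["pixels"]); pickle.dump(c,open("pics/wrist8.pkl","wb"))
s=bot.read_state(); print(s["joint_positions"].round(1),s["force"].round(2))
E
```

```text
time_s: 9.95
position: [0.4828, -0.3119, 0.3951]
tcp_rot: [[-0.003, -0.983, 0.182], [0.004, 0.182, 0.983], [-1.0, 0.004, 0.003]]
force: [0.7, 0.2, 0.5]
opening: 0.564
time_s: 11.15
position: [0.4835, -0.3105, 0.395]
tcp_rot: [[-0.004, 0.294, 0.956], [0.003, 0.956, -0.293], [-1.0, 0.002, -0.004]]
force: [0.4, 0.2, 0.8]
opening: 0.577
time_s: 11.35
position: [0.4836, -0.3106, 0.396]
tcp_rot: [[-0.002, 0.285, 0.958], [0.002, 0.958, -0.285], [-1.0, 0.001, -0.003]]
force: [0.3, -0.9, -0.3]
opening: 0.573
[-43.8  26.9  89.9  -0.   63.3 -27.2] [ 0.85 -1.17 -1.  ]
```

View pics/wrist8.png

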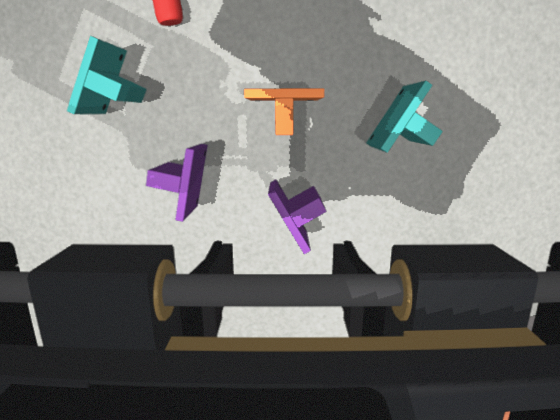

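The wrist view shows the orange cap at (284,110), its rib toward the gripper and its plate at row 93. A purple look-alike is at (297,212). I'll fit the cap's pose.

```bash
cat > capfit.py <<'E'
from h import *
from scipy.optimize import minimize
def fit(c,roi,x0):
    x1,y1,x2,y2=roi; h=hsv(c)
    m=(h[...,0]>5)&(h[...,0]<22)&(h[...,1]>120)&(h[...,2]>60); M=m[y1:y2,x1:x2].astype(np.float32)
    T=np.array([[.024,-.035],[.024,.035],[.016,.035],[.016,.008],[-.016,.008],[-.016,-.008],[.016,-.008],[.016,-.035]])
    S=8
    def render(p):
        R=np.array([[np.cos(p[2]),-np.sin(p[2])],[np.sin(p[2]),np.cos(p[2])]]); f=T@R.T+p[:2]
        im=np.zeros(((y2-y1)*S,(x2-x1)*S),np.uint8)
        top=proj(c,np.c_[f,np.full(8,.06)]); bot=proj(c,np.c_[f,np.zeros(8)])
        for k in range(8):
            j=(k+1)%8; cv2.fillPoly(im,[np.round((np.array([top[k],top[j],bot[j],bot[k]])-[x1,y1]+.5)*S).astype(np.int32)],1)
        cv2.fillPoly(im,[np.round((top-[x1,y1]+.5)*S).astype(np.int32)],1)
        return cv2.resize(im.astype(np.float32),(x2-x1,y2-y1),interpolation=cv2.INTER_AREA)
    best=None
    for dy in (-6,0,6):
        v0=np.array(x0,float)+[0,0,dy]
        r=minimize(lambda v:np.abs(render([v[0]/1000,v[1]/1000,np.radians(v[2])])-M).sum(),v0,method="Nelder-Mead",options=dict(initial_simplex=[v0,v0+[6,0,0],v0+[0,6,0],v0+[0,0,6]]))
        print(r.x.round(2),round(float(r.fun),1),M.sum())
        if best is None or r.fun<best.fun: best=r
    return best.x
if __name__=="__main__":
    c=pickle.load(open("pics/wrist8.pkl","rb")); v=fit(c,(225,70,345,150),[505,-243,73.5])
    P=cloud(c); h=hsv(c); m=(h[...,0]>5)&(h[...,0]<22)&(h[...,1]>120)&(h[...,2]>60); m[:70]=0;m[150:]=0;m[:,:225]=0;m[:,345:]=0
    Q=P[m]; Q=Q[Q[:,2]>.054]; 
    th=np.radians(v[2]); R=np.array([[np.cos(th),-np.sin(th)],[np.sin(th),np.cos(th)]]); q=(Q[:,:2]-v[:2]/1000)@R
    print("cap frame x",np.percentile(q[:,0],[1,99]).round(4),"y",np.percentile(q[:,1],[1,99]).round(4),"z",np.median(Q[:,2]))
    rb=q[q[:,0]<.013]; print("rib y",np.percentile(rb[:,1],[2,98]).round(4))
E
python3 capfit.py
```

```text
[ 504.31 -242.78   73.92] 106.9 1520.0
[ 504.24 -242.76   73.92] 106.5 1520.0
[ 504.3  -242.84   74.17] 106.8 1520.0
cap frame x [-0.0157  0.0235] y [-0.0337  0.0329] z 0.05928644766795771
rib y [-0.0076  0.0074]
```

```bash
python3 -m crank '[{"offset":[0,0.035,0],"spin":-0.01},{"offset":[0,0.035,0],"spin":0},{"offset":[0.045,0,0],"spin":0},{"offset":[0.04,0,0],"spin":0},{"offset":[0.025,0,0],"spin":0},{"offset":[0,0,0],"spin":0}]' 0.05
python3 - <<'E'
from h import *
from rig import bot
c=bot.capture("wrist"); cv2.imwrite("pics/wrist9.png",c["pixels"]); pickle.dump(c,open("pics/wrist9.pkl","wb"))
s=bot.read_state(); p=s["position"]; R=s["tcp_rot"]; d=np.array([0.5043,-0.2428])-p[:2]
print("to cap along tool y,z",d@R[:2,1],d@R[:2,2],"yaw",np.degrees(np.arctan2(R[1,1],R[0,1])),"grasp z",p[2]-.164)
E
```

```text
time_s: 12.0
position: [0.5024, -0.2426, 0.284]
tcp_rot: [[-0.007, 0.277, 0.961], [0.005, 0.961, -0.277], [-1.0, 0.003, -0.008]]
force: [-0.9, 1.6, -0.4]
opening: 0.573
to cap along tool y,z 0.0007200009324287519 0.0009185755784226891 yaw 73.91899440287611 grasp z 0.12211889635343001
```

View pics/wrist9.png

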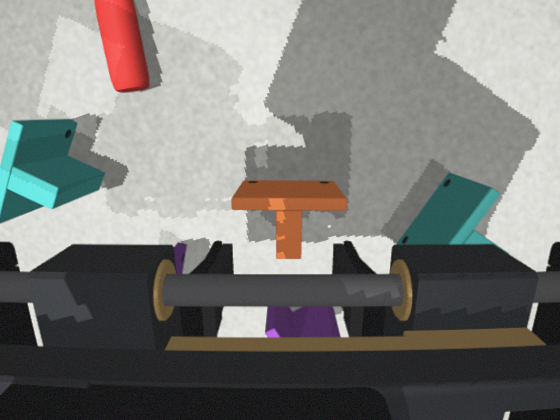

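The rib (288,230) lies between the open fingers. I'll descend and close.

```bash
python3 -m crank '[{"offset":[0.035,0,0.001],"spin":0},{"offset":[0.03,0,0],"spin":0},{"offset":[0.02,0,0],"spin":0},{"offset":[0.005,0,0],"spin":0},{"offset":[0,0,0],"spin":0}]' 0.05
python3 - <<'E'
from h import *
from rig import bot
c=bot.capture("wrist"); cv2.imwrite("pics/wrist10.png",c["pixels"])
s=bot.read_state(); p=s["position"]; R=s["tcp_rot"]; d=np.array([0.5043,-0.2428])-p[:2]
print("to cap along tool y,z",d@R[:2,1],d@R[:2,2],"grasp z",p[2]-.164,s["force"])
E
```

```text
time_s: 12.55
position: [0.5051, -0.2443, 0.1985]
tcp_rot: [[0.001, 0.278, 0.961], [-0.001, 0.961, -0.278], [-1.0, -0.0, 0.001]]
force: [-0.4, -0.7, 0.2]
opening: 0.574
to cap along tool y,z 0.0013065891957985904 -0.00137711569885132 grasp z 0.03506569048046626 [0.3775257  0.30122186 0.23307215]
```

View pics/wrist10.png

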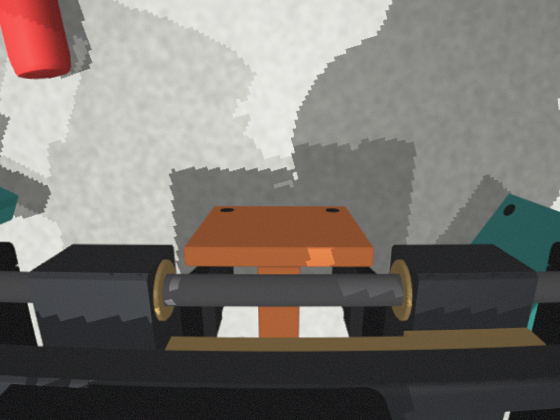

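The rib is centred between the fingers at (279,295). Lower 3 mm, close, lift.

```bash
python3 -m crank '[{"offset":[0.003,0,0],"spin":0}]' 0.05 >/dev/null; python3 -m crank '[{"offset":[0,0,0],"spin":0},{"offset":[0,0,0],"spin":0},{"offset":[0,0,0],"spin":0},{"offset":[0,0,0],"spin":0},{"offset":[0,0,0],"spin":0}]' 0
python3 -m crank '[{"offset":[0,0,0],"spin":0},{"offset":[0,0,0],"spin":0}]'
```

```text
time_s: 13.2
position: [0.5046, -0.2439, 0.1948]
tcp_rot: [[0.0, 0.278, 0.961], [-0.0, 0.961, -0.278], [-1.0, -0.0, 0.0]]
force: [0.3, 0.3, 0.4]
opening: 0.206
time_s: 13.4
position: [0.5045, -0.2438, 0.1948]
tcp_rot: [[-0.0, 0.278, 0.961], [0.0, 0.961, -0.278], [-1.0, 0.0, -0.0]]
force: [-0.6, 0.4, 1.6]
opening: 0.183
```

```bash
python3 -m crank '[{"offset":[-0.03,0,0],"spin":0},{"offset":[-0.04,0,0],"spin":0},{"offset":[-0.01,0.02,0.004],"spin":0},{"offset":[0,0.038,0.008],"spin":0},{"offset":[0,0.038,0.008],"spin":0},{"offset":[0,0.038,0.009],"spin":0},{"offset":[0,0.038,0.009],"spin":-0.05},{"offset":[0,0,0],"spin":-0.05},{"offset":[0,0,0],"spin":0},{"offset":[0,0,0],"spin":0}]'
cat > where.py <<'E'
from h import *
from rig import bot
s=bot.read_state(); p=s["position"]; R=s["tcp_rot"]
yaw=np.radians(79.55); ex=np.array([np.cos(yaw),np.sin(yaw)]); ey=np.array([-ex[1],ex[0]]); d=p[:2]-[0.5999,-0.0293]
F=s["force"]
print("TCP rig x %.4f y %.4f z %.4f"%(d@ex,d@ey,p[2]),"tool yaw %.2f"%np.degrees(np.arctan2(R[1,1],R[0,1])),"tilt",np.degrees(R[:2,0]).round(2),"F along rig x,y,z",(F[:2]@ex).round(1),(F[:2]@ey).round(1),F[2].round(1),"M",s["moment"].round(2),"open",round(s["opening"]*87,1),"t",round(s["time_s"],2))
E
python3 where.py
python3 - <<'E'
from h import *
from rig import bot
c=bot.capture("wrist"); cv2.imwrite("pics/wrist11.png",c["pixels"]); pickle.dump(c,open("pics/wrist11.pkl","wb"))
t=bot.capture("top"); cv2.imwrite("pics/top11z.png",cv2.resize(t["pixels"][150:290,180:470],None,fx=2.7,fy=2.7,interpolation=cv2.INTER_CUBIC)); pickle.dump(t,open("pics/top11.pkl","wb"))
E
```

```text
time_s: 14.4
position: [0.5886, -0.0893, 0.2743]
tcp_rot: [[-0.001, 0.182, 0.983], [0.0, 0.983, -0.182], [-1.0, -0.0, -0.001]]
force: [-1.1, -0.0, -0.9]
opening: 0.182
TCP rig x -0.0610 y 0.0002 z 0.2743 tool yaw 79.51 tilt [-0.06  0.01] F along rig x,y,z -0.2 1.1 -0.9 M [-0.11  0.09  0.03] open 15.9 t 14.4
```

View pics/wrist11.png

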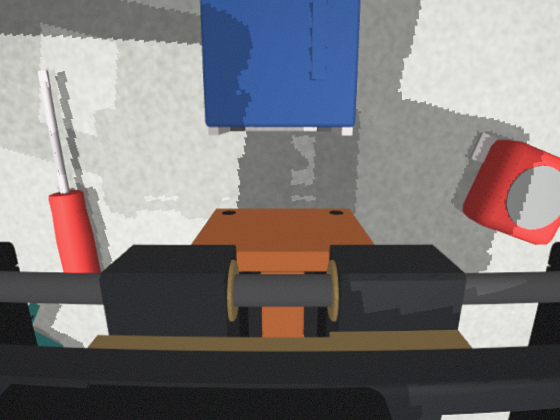

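View pics/top11z.png

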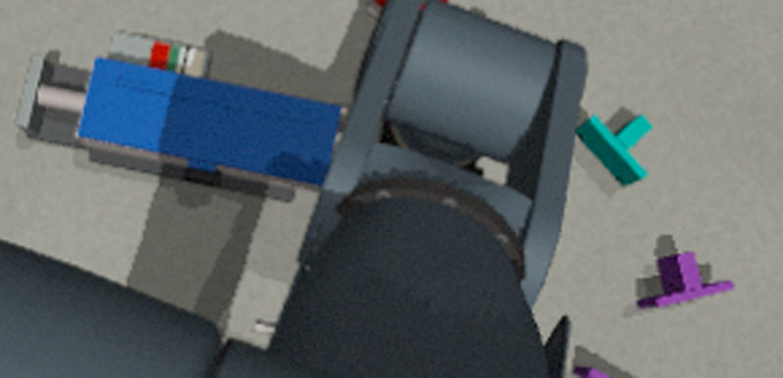

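The wrist view shows the cap (plate at columns 193–372, centre 282) square in front of the open end (columns 206–357, centre 281). I'll measure the cap against the case directly.

```bash
cat > rel.py <<'E'
from h import *
import sys
c=pickle.load(open(sys.argv[1],"rb")); P=cloud(c); h=hsv(c)
yaw=np.radians(79.55); ex=np.array([np.cos(yaw),np.sin(yaw)]); ey=np.array([-ex[1],ex[0]]); o=np.array([.5999,-.0293])
A=(P[...,:2]-o)@ex; Bb=(P[...,:2]-o)@ey; Z=P[...,2]
blue=(h[...,0]>100)&(h[...,0]<125)&(h[...,1]>130)&(Z>.08)&(Z<.1); blue[:,:150]=0; blue[:,420:]=0
# direction of lid edges
rows=[r for r in range(0,420) if blue[r].sum()>80]
L=[];
for r in rows[2:-4]:
    cc=np.where(blue[r])[0]; L.append((np.median(A[r,cc]),Bb[r,cc[0]],Bb[r,cc[-1]]))
L=np.array(L); 
for k in (1,2): p=np.polyfit(L[:,0],L[:,k],1); print("lid side y at mouth %.4f slope %.2f deg"%(np.polyval(p,0.003),np.degrees(p[0])))
print("lid center y %.4f"%np.median((L[:,1]+L[:,2])/2))
m=blue; bot=[(Bb[np.where(m[:,x])[0].max(),x],A[np.where(m[:,x])[0].max(),x]) for x in range(215,350,3) if m[:,x].any()]
bot=np.array(bot); p=np.polyfit(bot[:,0],bot[:,1],1); print("lid front edge x %.4f slope %.2f"%(np.polyval(p,0),np.degrees(p[0])))
org=(h[...,0]>5)&(h[...,0]<22)&(h[...,1]>120)&(h[...,2]>60); org[:150]=0; org[:,:170]=0; org[:,400:]=0
fr=org&(A<.05)&(A>-.08)
rr,cc=np.where(fr); 
q=np.c_[A[fr],Bb[fr],Z[fr]]
print("orange n",len(q),"z",np.nanpercentile(q[:,2],[1,50,99]).round(4))
f=q[(abs(q[:,1])<.03)]
# inner face plane: points with z between underside & top-6mm
zt=np.nanpercentile(q[:,2],99); g=q[(q[:,2]<zt-.008)&(q[:,2]>zt-.055)&(abs(q[:,1])<.033)]
g=g[abs(g[:,0]-np.median(g[:,0]))<.006]
M=np.c_[np.ones(len(g)),g[:,1],g[:,2]-zt+.03]; k,*_=np.linalg.lstsq(M,g[:,0],rcond=None)
print("inner face x %.4f, yaw err %.2f deg, pitch %.2f deg"%(k[0],np.degrees(-k[1]),np.degrees(k[2])),len(g))
for r in range(205,262,6):
    w=np.where(fr[r])[0]
    if len(w)>30: print(r,"cap y edges",Bb[r,w[0]].round(4),Bb[r,w[-1]].round(4),"mid %.4f"%((Bb[r,w[0]]+Bb[r,w[-1]])/2),"z %.3f"%np.median(Z[r,w]), "x %.3f"%np.median(A[r,w]))
E
python3 rel.py pics/wrist11.pkl
```

```text
lid side y at mouth 0.0348 slope 0.34 deg
lid side y at mouth -0.0333 slope 0.04 deg
lid center y 0.0008
lid front edge x 0.0055 slope 0.24
orange n 10096 z [0.0822 0.129  0.1904]
inner face x -0.0399, yaw err 0.01 deg, pitch 0.38 deg 2219
211 cap y edges 0.0335 -0.0342 mid -0.0003 z 0.086 x -0.036
217 cap y edges 0.0334 -0.0342 mid -0.0004 z 0.096 x -0.037
223 cap y edges 0.0335 -0.0342 mid -0.0004 z 0.105 x -0.037
229 cap y edges 0.0336 -0.034 mid -0.0002 z 0.114 x -0.037
235 cap y edges 0.0337 -0.0346 mid -0.0004 z 0.121 x -0.037
241 cap y edges 0.0334 -0.0343 mid -0.0005 z 0.128 x -0.037
247 cap y edges 0.0166 -0.0175 mid -0.0005 z 0.135 x -0.037
253 cap y edges 0.0162 -0.0168 mid -0.0003 z 0.139 x -0.037
259 cap y edges 0.0122 -0.0131 mid -0.0005 z 0.139 x -0.039
```

```bash
python3 -m crank '[{"offset":[0.03,0,-0.001],"spin":0},{"offset":[0.019,0,0],"spin":0},{"offset":[0,0.02,0],"spin":0},{"offset":[0,0.009,0],"spin":0},{"offset":[0,0,0],"spin":0},{"offset":[0,0,0],"spin":0}]'
python3 where.py
python3 - <<'E'
from h import *
from rig import bot
c=bot.capture("wrist"); cv2.imwrite("pics/wrist12.png",c["pixels"]); pickle.dump(c,open("pics/wrist12.pkl","wb"))
t=bot.capture("scene"); cv2.imwrite("pics/scene12z.png",cv2.resize(t["pixels"][160:300,200:400],None,fx=4,fy=4,interpolation=cv2.INTER_CUBIC))
E
python3 rel.py pics/wrist12.pkl
```

```text
time_s: 15.1
position: [0.5934, -0.061, 0.2263]
tcp_rot: [[0.001, 0.181, 0.983], [-0.001, 0.983, -0.181], [-1.0, -0.0, 0.001]]
force: [0.8, -0.2, -1.2]
opening: 0.178
TCP rig x -0.0323 y 0.0006 z 0.2263 tool yaw 79.57 tilt [ 0.07 -0.04] F along rig x,y,z -0.0 -0.9 -1.2 M [-0.16  0.04 -0.04] open 15.5 t 15.1
lid side y at mouth 0.0351 slope -0.00 deg
lid side y at mouth -0.0334 slope 0.06 deg
lid center y 0.0008
lid front edge x 0.0057 slope -0.13
orange n 9345 z [0.045  0.0829 0.1425]
inner face x -0.0112, yaw err 0.12 deg, pitch 0.55 deg 2197
217 cap y edges 0.034 -0.034 mid 0.0000 z 0.048 x -0.008
223 cap y edges 0.0336 -0.0345 mid -0.0004 z 0.057 x -0.008
229 cap y edges 0.0336 -0.0344 mid -0.0004 z 0.066 x -0.008
235 cap y edges 0.0337 -0.0345 mid -0.0004 z 0.073 x -0.008
241 cap y edges 0.0332 -0.0343 mid -0.0005 z 0.080 x -0.008
247 cap y edges 0.0166 -0.0173 mid -0.0003 z 0.087 x -0.008
253 cap y edges 0.0162 -0.017 mid -0.0004 z 0.091 x -0.009
259 cap y edges 0.0126 -0.0131 mid -0.0003 z 0.091 x -0.011
```

View pics/wrist12.png

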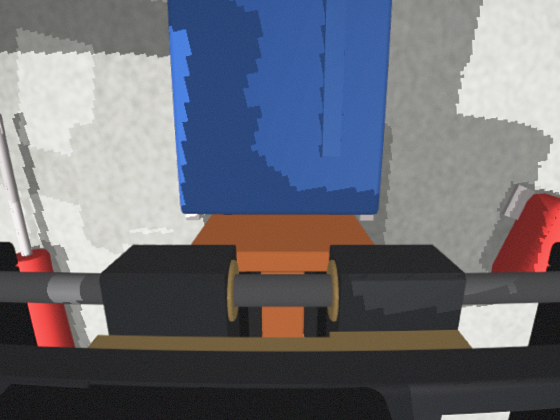

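View pics/scene12z.png

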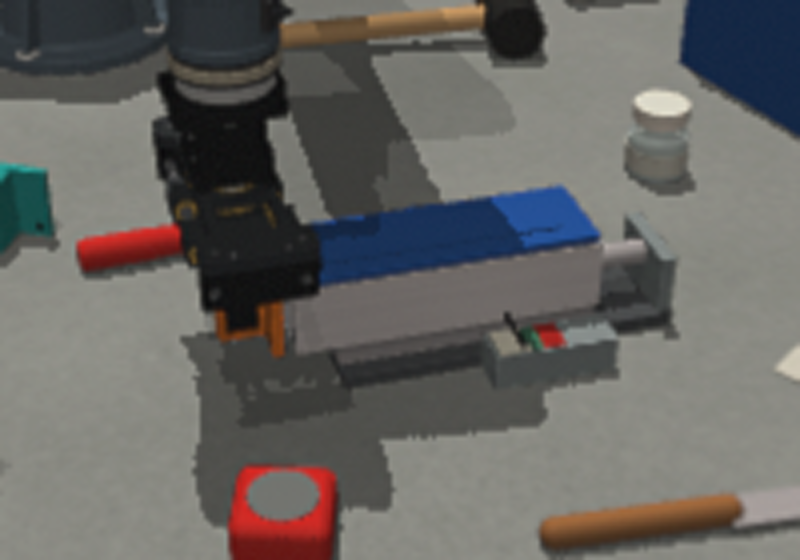

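The cap is about 9 mm short of the mouth, 1 mm off sideways and 1 mm high. I'll correct that and creep into contact.

```bash
python3 -m crank '[{"offset":[0.001,0.003,-0.001],"spin":0},{"offset":[0,0.003,0],"spin":0},{"offset":[0,0.002,0],"spin":0},{"offset":[0,0,0],"spin":0}]' >/dev/null
python3 where.py
python3 -m crank '[{"offset":[0,0.002,0],"spin":0},{"offset":[0,0.001,0],"spin":0},{"offset":[0,0,0],"spin":0}]' >/dev/null
python3 where.py
python3 -m crank '[{"offset":[0,0.002,0],"spin":0},{"offset":[0,0,0],"spin":0}]' >/dev/null
python3 where.py
```

```text
TCP rig x -0.0238 y 0.0019 z 0.2248 tool yaw 79.60 tilt [-0.   -0.02] F along rig x,y,z -0.4 -0.3 -1.0 M [-0.18  0.08  0.  ] open 15.8 t 15.6
TCP rig x -0.0213 y 0.0019 z 0.2248 tool yaw 79.57 tilt [-0.02 -0.04] F along rig x,y,z -4.5 0.5 -0.2 M [-0.74  0.27 -0.13] open 15.7 t 15.9
TCP rig x -0.0194 y 0.0019 z 0.2248 tool yaw 79.57 tilt [-0.02 -0.05] F along rig x,y,z -4.3 0.5 -0.1 M [-0.91  0.35 -0.16] open 15.8 t 16.1
```

```bash
python3 -m crank '[{"offset":[0,0.002,0],"spin":0},{"offset":[0,0.002,0],"spin":0},{"offset":[0,0.002,0],"spin":0},{"offset":[0,0,0],"spin":0}]' >/dev/null
python3 where.py
python3 -m crank '[{"offset":[0,0.001,0],"spin":0},{"offset":[0,0.001,0],"spin":0},{"offset":[0,0,0],"spin":0}]' >/dev/null
python3 where.py
python3 - <<'E'
from h import *
from rig import bot
t=bot.capture("scene"); cv2.imwrite("pics/scene13z.png",cv2.resize(t["pixels"][220:270,290:380],None,fx=8,fy=8,interpolation=cv2.INTER_CUBIC))
t=bot.capture("top"); cv2.imwrite("pics/top13z.png",cv2.resize(t["pixels"][155:225,180:320],None,fx=5.5,fy=5.5,interpolation=cv2.INTER_CUBIC))
E
```

```text
TCP rig x -0.0141 y 0.0019 z 0.2249 tool yaw 79.59 tilt [-0.04 -0.12] F along rig x,y,z -9.2 0.6 0.6 M [-1.35  0.47 -0.2 ] open 15.7 t 16.5
TCP rig x -0.0125 y 0.0019 z 0.2248 tool yaw 79.59 tilt [-0.05 -0.15] F along rig x,y,z -10.2 1.2 0.1 M [-1.53  0.48 -0.21] open 15.8 t 16.8
```

View pics/scene13z.png

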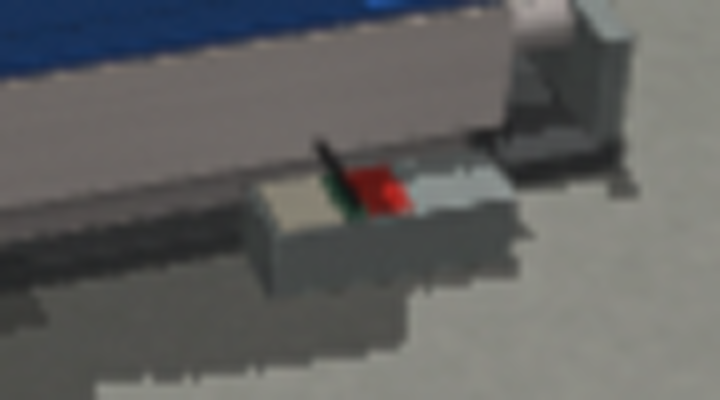

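View pics/top13z.png

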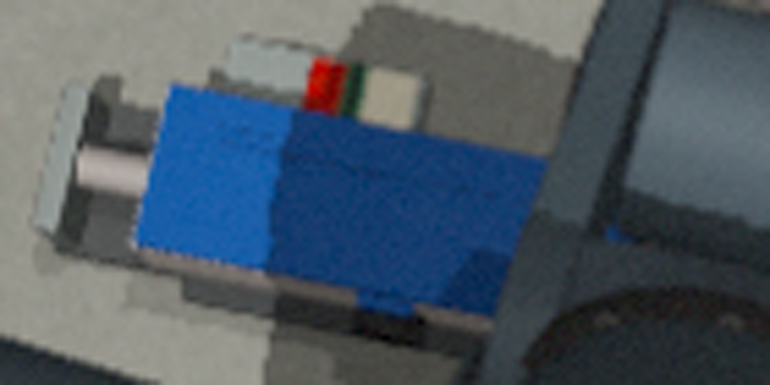

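The pointer stands in the green: green shows on both sides of it at (325,185) and (355,210) in the scene crop. The push reads 10.2 N. Now I'll check the fit.

```bash
python3 -m crank '[{"offset":[0,0,0],"spin":0},{"offset":[0,0,0],"spin":0},{"offset":[0,0,0],"spin":0},{"offset":[0,0,0],"spin":0},{"offset":[0,0,0],"spin":0}]' >/dev/null
python3 where.py
python3 - <<'E'
from h import *
from rig import bot
c=bot.capture("wrist"); cv2.imwrite("pics/wrist14.png",c["pixels"]); pickle.dump(c,open("pics/wrist14.pkl","wb"))
t=bot.capture("scene"); cv2.imwrite("pics/scene14z.png",cv2.resize(t["pixels"][180:290,230:390],None,fx=5,fy=5,interpolation=cv2.INTER_CUBIC)); pickle.dump(t,open("pics/scene14.pkl","wb"))
# pointer vs gauge via model: project band ends
yaw=np.radians(79.55); ex=np.array([np.cos(yaw),np.sin(yaw)]); ey=np.array([-ex[1],ex[0]]); o=np.array([.5999,-.0293])
P=cloud(t); h=hsv(t); A=(P[...,:2]-o)@ex; B=(P[...,:2]-o)@ey
roi=(A>.12)&(A<.23)&(B>-.08)&(B<-.04)&(P[...,2]>.018)&(P[...,2]<.05)
g=roi&(h[...,0]>45)&(h[...,0]<90)&(h[...,1]>90); r=roi&((h[...,0]<8)|(h[...,0]>172))&(h[...,1]>150); k=roi&(h[...,2]<45)
for n,m in (("green",g),("red",r),("dark",k)): print(n,m.sum(),np.percentile(A[m],[5,50,95]).round(4) if m.any() else None)
E
python3 rel.py pics/wrist14.pkl
```

```text
TCP rig x -0.0126 y 0.0019 z 0.2248 tool yaw 79.58 tilt [-0.05 -0.15] F along rig x,y,z -9.9 1.5 -0.8 M [-1.51  0.48 -0.21] open 16.2 t 17.4
green 3 [0.1613 0.1615 0.1633]
red 26 [0.1682 0.1742 0.181 ]
dark 10 [0.1599 0.1614 0.1631]
lid side y at mouth 0.0348 slope 0.18 deg
lid side y at mouth -0.0334 slope -0.06 deg
lid center y 0.0008
lid front edge x 0.0165 slope -0.24
orange n 5212 z [0.0771 0.089  0.1414]
inner face x 0.0078, yaw err -0.01 deg, pitch -0.29 deg 2130
241 cap y edges 0.0306 -0.0287 mid 0.0009 z 0.079 x 0.011
247 cap y edges 0.0181 -0.016 mid 0.0011 z 0.085 x 0.011
253 cap y edges 0.0176 -0.0152 mid 0.0012 z 0.089 x 0.011
259 cap y edges 0.0137 -0.0151 mid -0.0007 z 0.089 x 0.009
```

View pics/wrist14.png

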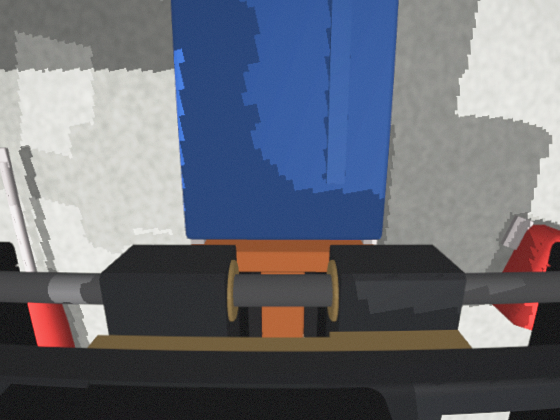

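View pics/scene14z.png

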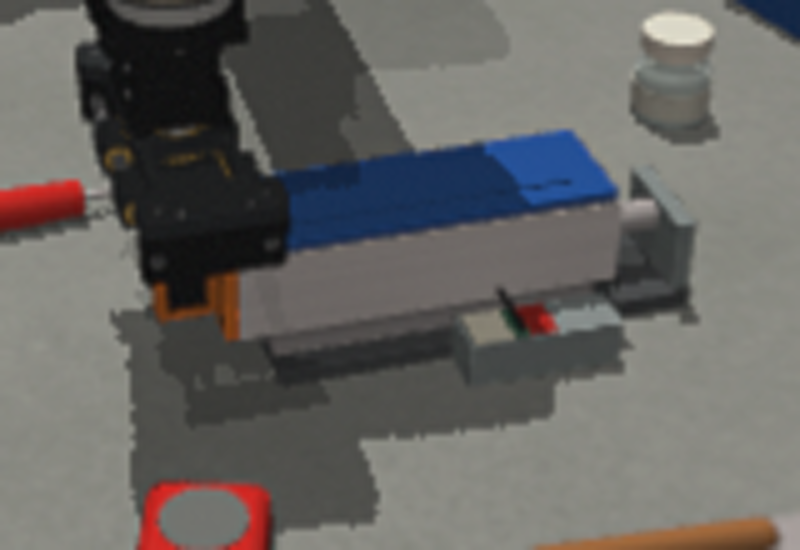

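Checks agree: 9.9 N push, case travel about 10.8 mm, cap centred to within 1 mm and square to within about 0.3°. I'm handing in.

```bash
python3 - <<'E'
from rig import bot
print(bot.hand_in())
E
python3 where.py
```

```text
the job is handed in; nothing more can be done
None
the job is handed in; nothing more can be done
```

The job is done and handed in at about 17.5 s. The blue lid is latched shut, and the orange cap is on the open end, still gripped and pushed with about 10 N. The pointer stands in the green band.

**Lid:** It latched and stayed at about 0.01 rad after I released it, which is zero within measurement error. The first press stalled at 0.127 rad with 38 N, and the lid rose again when I backed off. The second press, in small steps, snapped it. The highest force I read was 38 N, far above the 7 N quoted. It peaked unread during the final snap, since I only read the force between steps.

**Cap fit:** I gripped the rib at 16 mm opening. The cap's middle is within about 1 mm of the case's, sideways and in height. It is square to within about 0.3°.

**Push and gauge:** The last reading was 9.9 N, steady over 0.5 s. The case travelled about 10.8 mm by camera and about 10 mm by force, near the middle of the green band. The pictures show the pointer in the green.

**Disagreements:** The cameras differed by 1–2 mm on the case's position, within their stated calibration. Only a few green pixels showed behind the pointer, so the gauge check rests mainly on the travel and the force.

**Bystanders:** I touched none of the screwdriver, jar or tape measure. The last pictures show no sign that any of them moved, but I did not measure their positions again.

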